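Snap a retaining ring onto a spring-loaded instrument spindle

ROBOT

A 6-joint arm with a two-finger parallel gripper is mounted at the origin on the work surface. World frame = base frame: x ahead of the robot, y to its left, z up, the work surface at z = 0. Lengths are in m, angles in rad, forces in N, time in s.
With the tool pointing down it reaches from about 0.35 to 0.775 m from the base axis. Payload 7.3 kg.
Tool frame: the origin (TCP) lies at the very end of the fingers, on their centre line; the grasp point (between the pads) lies 19 mm behind it; z points along the fingers, y is the direction in which the jaws open and shut (so a half turn about z gives the same grasp; the last joint's range is limited). The gripper opens to 92 mm and grips with 3 to 60 N. Pads are 19 mm wide; open, the fingers measure 130 mm over their backs; the gripper's body (75 mm by 190 mm) begins 47 mm behind the grasp point.
Start: joints at [-1.455, 0.342, 1.524, -0, 1.275, -0.146], TCP at [0.136, -0.507, 0.227] pointing down, gripper open.
Joint ranges: [-2.53, 2.53], [-0.77, 2.02], [0.04, 2.7], [-1, 4.14], [0.28, 2.66], [-3.11, 3.11]. Speed limits (rad/s): [2.57, 2.57, 3.14, 3.14, 3.14, 3.14].

INTERFACE

Orientations are given as [roll, pitch, yaw] about the fixed x, y, z axes, in that order (R = Rz(yaw) Ry(pitch) Rx(roll)).
In Python, from cell import robot gives the robot as it stands.
- The arm moves only by the shell command python3 -m pendant 'ROWS' [OPENING] [FORCE]. ROWS is JSON, a list of rows, each a list of 2 entries, a list of its own where there are three numbers: the shift along the tool's x, y, z in mm, then the turn about the tool's z in degrees. In form: [[[x, y, z], turn], ...]. A call has 1 to 10 rows; each row is the pose to reach, as a shift and turn from the pose measured when the call began, along the tool's axes at that moment; what a row does not reach only later rows make up. A row lasts 1/12 s, in which the tool goes at most 41.7 mm and 7.16 degrees, less where a joint would pass 70% of its speed; a pose out of reach is approached as far as the arm can. A call with a gripper value outside its range is refused whole. OPENING is the opening, from 0 (shut) to 1 (fully open), set as the call begins (- or left out, the last holds). The fingers move at their own pace and stop on an object; FORCE is the grip in N (left out, the last holds). Time passes only in rows, so rows that repeat a pose let the fingers close. It gives the time, the measured TCP pose, the force and the opening at its end, in the units of the state.
- robot.observe(): the state, without advancing time (a new reading comes with each control period).
- robot.read_camera(name): name is "scene" or "top"; returns the picture (384x512x3 uint8, red, green, blue); there is no depth.
- robot.calibration(name): a dict with "vfov" (degrees; the focal length in pixels is half the picture's height over the tangent of half this angle, whatever the lens; pixels are square), "cx", "cy" (the principal point, pixels), "rvec" (rotation vector, rad) and "tvec" (3), from world to camera coordinates, as OpenCV has them. Camera axes: x right, y down, z forward; pixel columns grow to the right and rows downward; lengths in m; the calibration is good to about 2 mm. A picture is of the moment at which its call begins. calibration takes no time and is no camera call.
- robot.hand_in(): hands the job in, once; it reports no verdict.
Trained networks look in the newest picture that a camera, given by its name, has taken for a name from the list of things; names that differ only in an ending like _2 or _b are one class to them, and where a whole thing is asked for, a point or a joint stands for the part that bears it (a point fixed in the world has none). Each returns a list of dicts, best first, with "p" (0 to 1); they miss things now and then, are a little off and sometimes report something else, mostly with a low value. They report only what shows in the picture. A call takes as long as a camera call. They do not tell look-alikes from the thing itself.
- robot.find_in(camera, query): "xy" ([column, row] as shares, 0 to 1, of the picture: columns of its width, rows of its height, amid what is visible of it).
The state is a dict: "time": time; "qpos": joint angles; "qvel": joint speeds; "joint_efforts": joint torques, N m; "tool_pos": TCP position; "tool_rot": TCP orientation; "contact_force": force on the tool from outside, world axes, zero at the start; "torque": the same for the moment, N m; "opening": finger opening in m.
Only numpy, scipy, OpenCV 4.12 (cv2) and the standard library are available. Lean on these libraries where they do the work, as an engineer would, in place of code of your own. Each camera call takes 0.05 s, during which the arm holds its last target.

TASK

Take the ring pliers from their stand, put their tips into the eyes of the retaining ring on the aluminium block, squeeze the handles to spread the ring and lift it off. Carry it over the end of the spindle, press it gently down against the springy collar until it is level with the groove and let it close there, so that it sits fully contracted and level in the groove. Then stand the empty pliers upright on their stand again; touch the ring only with the pliers, press gently at all times, and leave the meter, mouse and jar where they are.

Things in the scene. Friction and masses are not known exactly. Their poses are not given: they have to be found in the camera images.
- pliers: Upright ring pliers, 0.2 kg, loose. Origin on tool axis at the feet's underside, z up, x to the tips. 3 feet (z 0 to 24) press on the ring's top: x -24..-16, |y|<7; x 2..14, |y| 17..27. Plate over them z 24..29. Space between feet clear for the spindle. Feet stand on the stand top or, with tips in the eyes, on the ring (origin 5 mm over the ring's).
- pliers_grip (a point): Between the two upright rubber handle paddles (at +y and -y), 54 mm above the feet; paddles 26 mm wide along x, 4 thick, z 31 to 76. Grip across them (along y) from above: 60 mm over both at rest, 34 mm at the stop. Return spring 6 N at rest, 9 N at stop; ring adds 3 to 6 N. Carry unspread at 58 mm; at the stop squeeze firmly, about 35 N.
- pliers_tips (a point): Midway between the lower ends of the two tip pins: pins 4 x 4 mm, at pliers x = 28, y = +-8.2 at rest (+-9.2 at the carrying squeeze), 7 mm below the feet. Squeezing the handles SPREADS the pins: each moves out along y as far as each paddle moves in (13 mm at the stop).
- stand: Fixed black block carrying the pliers; place and yaw vary. Origin under its middle. Pliers stand on its flat top, 36 mm up, origin over origin, x axes alike; top spans x -27..21, |y|<34, so the pins hang free beyond the +x edge. Foot plate 8 mm high, x -40..14, |y|<45.
- ring: Steel retaining ring, 45 g, loose on the ring block; origin at its centre on the underside, z up, x to the eyes. 5 mm thick, 42 mm outside, four inward lobes on a 26 mm circle when closed, hinged at the back (x = -21). Spread at the pliers' stop it opens to about 33 mm, stays concentric, and friction of the pins carries it.
- ring_eyes (a point): Midway between the two eyes at mid thickness: lugs at ring x = 28, y = +-9 with 7 x 7 mm through holes (1.5 mm play round each pin). Spread at the stop, the eyes come about 3 mm nearer the ring's centre, so the ring then sits about 3 mm further to +x under the pliers, and its back may droop a few mm until the feet press it level.
- ring_left (a joint): How far the ring is spread: rad of one half (both alike). 0 = fully contracted, about 0.12 = clamped on the spindle's full diameter (not in the groove), about 0.21 = pliers at their stop.
- ring_block: Fixed aluminium block under the ring; place and yaw vary. Origin at underside. Top 30 mm up, x -27..22, |y|<32. A boss, 22.6 mm diameter, 4 mm high, locates the ring loosely at the origin, eyes hanging free over the +x edge. The ring lifts straight up.
- fixture: Fixed grey spindle housing 96 x 96 mm, 26 high, round flange 68 mm diameter to 32; origin at centre underside, z up; place and yaw vary. The spindle stands on its axis. Hidden shims set the spindle's height: its tip is 66 to 84 mm above the origin; this is not reported, find it by feel. Any ring yaw on it is right.
- spindle_axis (a point): On the spindle axis, on the flange top (32 mm up). Spindle 30 mm diameter. From the tip down: chamfer 0-4 mm (24 mm at tip), full 4-16, groove 16-23.5 (25.6 mm diameter). A 42 mm brass collar on a spring, top 19 mm below the tip, covers the groove's low end. The ring must push it down 2 to 4.5 mm (hard stop): 4 N at touch, 6.5 N at 2 mm, 9.5 N at 4.5 mm; let go there.
- multimeter: Yellow bench meter, loose bystander, 96 x 72 x 36 mm; origin at the centre underside.
- mouse: Black computer mouse, loose bystander, 100 x 58 x 22 mm; origin at the centre underside.
- grease_jar: White jar, loose bystander, 54 mm diameter, 55 mm high; origin at the centre underside.
Things that resemble listed ones, but are neither listed nor needed, are in the scene too. Of the things that look like the ring, the smaller one is meant.

How it is judged:
By the outcome, as a careful person would: the job done as asked, in the order asked, and still so for the second after the job is handed in, with the robot touching nothing.
It also fails if it takes over 61 s, if anything falls off the work surface, if the arm or the gripper's body presses on something with over 40 N, if the wrist force passes 120 N, or if a joint passes its speed limit or range.

## Working session

There is one attempt and no reset: what is moved stays moved. The work goes in short steps, Python scripts to look and compute and a shell command to move; the robot and the scene stay as the last step left them, time stands still between calls to the robot, and variables do not carry over. Pictures are saved under pics/ and viewed, and the job is handed in when it is done.

```bash
mkdir -p pics; ls
python3 - <<'E'
from cell import robot
import cv2
for n in ("scene","top"):
    im=robot.read_camera(n); cv2.imwrite(f"pics/{n}0.png",im[:,:,::-1])
    print(n,robot.calibration(n))
    for q in ("pliers","ring","ring_block","stand","fixture","ring_eyes","pliers_tips","pliers_grip"):
        try: print(q,[( [round(d["xy"][0]*512,1),round(d["xy"][1]*384,1)],round(d["p"],2)) for d in robot.find_in(n,q)][:4])
        except Exception as e: print(q,e)
print(robot.observe())
E
```

```text
pics
scene {'vfov': 51.169606850937, 'cx': 249.82789168383366, 'cy': 196.00471400866732, 'rvec': array([ 2.27250188,  0.80186072, -0.33698713]), 'tvec': array([-0.46490307, -0.22204507,  1.37550219])}
pliers [([289.0, 160.5], 0.8)]
ring [([126.6, 260.3], 0.86), ([185.2, 255.7], 0.53), ([287.0, 232.4], 0.46)]
ring_block [([181.1, 259.2], 0.83)]
stand [([281.9, 177.3], 0.63)]
fixture [([217.7, 200.9], 0.8), ([186.8, 256.3], 0.2)]
ring_eyes [([129.2, 261.3], 0.88), ([185.2, 259.3], 0.63)]
pliers_tips [([291.5, 160.6], 0.75)]
pliers_grip [([287.5, 160.5], 0.68)]
top {'vfov': 55.59081128105771, 'cx': 251.57608697718476, 'cy': 189.2661335089503, 'rvec': array([ 2.09520261, -2.13047535,  0.14662657]), 'tvec': array([0.00563292, 0.61485547, 0.65950361])}
pliers [([270.1, 261.3], 0.72), ([155.6, 202.6], 0.61), ([244.3, 143.4], 0.61)]
ring [([409.1, 263.4], 0.72), ([363.3, 204.3], 0.52)]
ring_block [([364.2, 213.7], 0.72), ([367.1, 202.8], 0.39)]
stand [([174.0, 217.0], 0.92)]
fixture [([253.1, 254.4], 0.82), ([153.6, 203.4], 0.73), ([360.2, 201.5], 0.62)]
ring_eyes [([404.9, 266.5], 0.93), ([371.2, 206.3], 0.64)]
pliers_tips [([155.4, 204.7], 0.83)]
pliers_grip [([155.3, 203.6], 0.67)]
{'time': 0.9, 'qpos': array([-1.45499683e+00,  3.41972399e-01,  1.52411212e+00,  1.55194708e-05,
        1.27537480e+00, -1.45961764e-01]), 'qvel': array([ 0.00061229, -0.00092782, -0.00115007, -0.0012044 ,  0.00187019,
        0.00046494]), 'joint_efforts': array([-1.61462672e-04, -4.31121075e+01, -2.44475394e+01,  7.18063256e-02,
        4.80860739e-02,  1.41420550e-06]), 'tool_pos': array([ 0.13590871, -0.50712592,  0.22675061]), 'tool_rot': array([3.14145858e+00, 4.70215719e-06, 2.61756739e-01]), 'contact_force': array([-0.6339343 , -0.09892769,  0.33621714]), 'torque': array([ 0.03092853, -0.05745829,  0.00108397]), 'opening': 0.09176029649924947}
```

View pics/scene0.png

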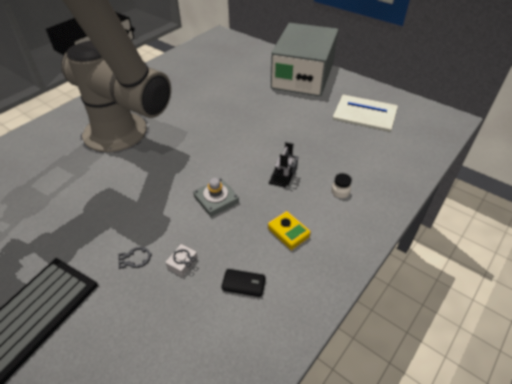

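View pics/top0.png

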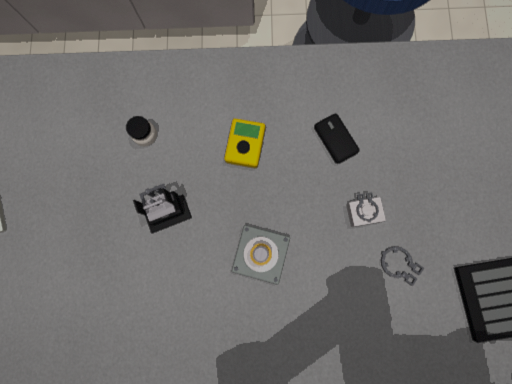

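Run:
```python
import cv2
a=cv2.imread("pics/top0.png"); 
cv2.imwrite("pics/t_a.png",cv2.resize(a[150:300,110:240],None,fx=4,fy=4,interpolation=cv2.INTER_CUBIC)[:600])
cv2.imwrite("pics/t_b.png",cv2.resize(a[160:300,320:440],None,fx=4.2,fy=4.2,interpolation=cv2.INTER_CUBIC))
cv2.imwrite("pics/t_c.png",cv2.resize(a[200:320,200:320],None,fx=5,fy=5,interpolation=cv2.INTER_CUBIC))
b=cv2.imread("pics/scene0.png")
cv2.imwrite("pics/s_a.png",cv2.resize(b[110:290,100:330],None,fx=3.3,fy=3.3,interpolation=cv2.INTER_CUBIC))
```

```text
(no output)
```

View pics/t_a.png

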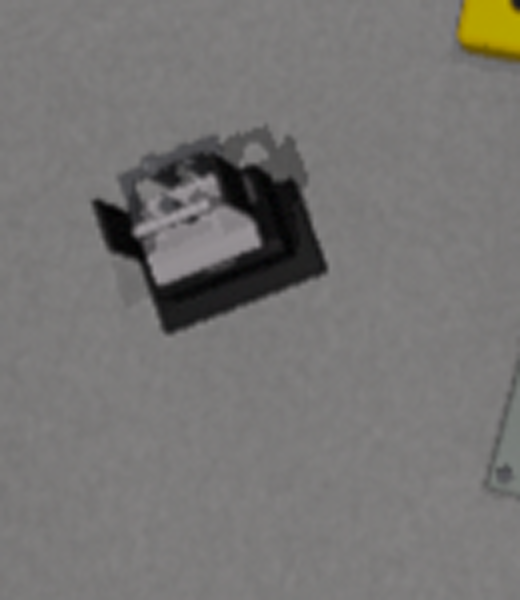

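View pics/t_b.png

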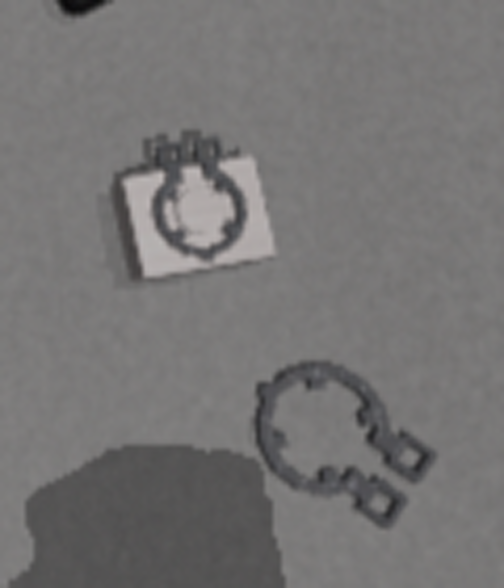

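View pics/t_c.png

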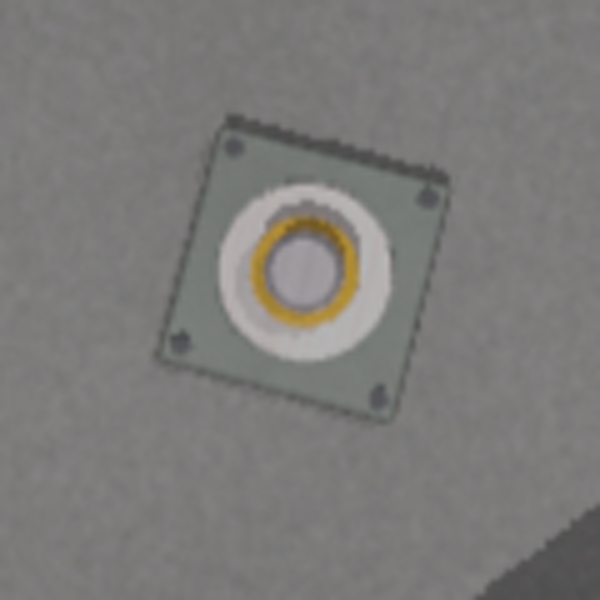

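View pics/s_a.png

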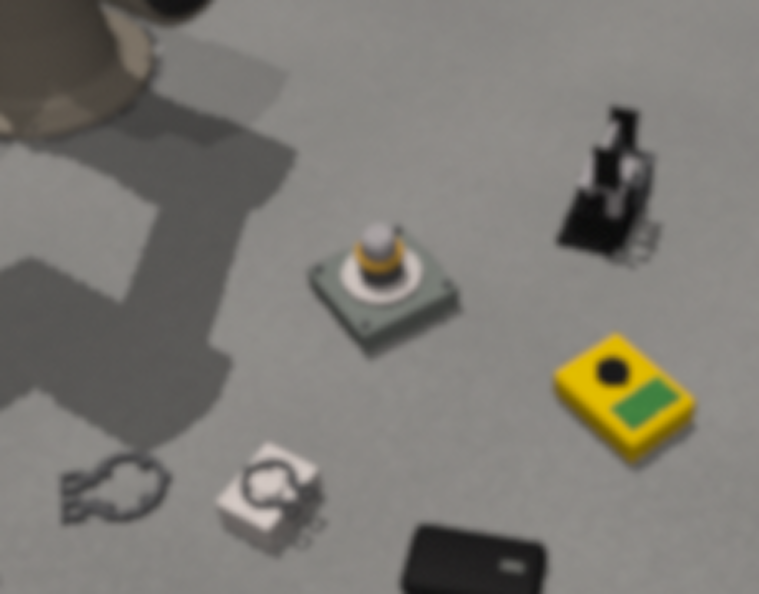

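The top picture shows the stand with pliers around (165,205), the spindle fixture at (261,254), the small ring on its block at (367,210) and the larger look-alike on the table at (400,265). All the items' +x point roughly away from the robot. Next I fit model outlines in both cameras.

```bash
cat > h.py <<'E'
import numpy as np, cv2
from cell import robot
def cal(n):
    c=robot.calibration(n); f=192/np.tan(np.radians(c["vfov"])/2)
    K=np.array([[f,0,c["cx"]],[0,f,c["cy"]],[0,0,1.]]); return K,np.array(c["rvec"]),np.array(c["tvec"])
def proj(n,P):
    K,r,t=cal(n); return cv2.projectPoints(np.asarray(P,float).reshape(-1,1,3),r,t,K,None)[0].reshape(-1,2)
def back(n,uv,z):
    K,r,t=cal(n); R=cv2.Rodrigues(r)[0]; o=-R.T@t
    d=R.T@np.linalg.inv(K)@np.array([uv[0],uv[1],1.]); return o+d*(z-o[2])/d[2]
def pose(p,P):
    x,y,a=p; P=np.asarray(P,float); c,s=np.cos(a),np.sin(a)
    return np.c_[x+c*P[:,0]-s*P[:,1], y+s*P[:,0]+c*P[:,1], P[:,2]]
def rect(x0,x1,y0,y1,z): return np.array([[x0,y0,z],[x1,y0,z],[x1,y1,z],[x0,y1,z],[x0,y0,z]])/1000.
def circ(r,z,x=0,y=0,n=48):
    t=np.linspace(0,2*np.pi,n+1); return np.c_[x+r*np.cos(t),y+r*np.sin(t),0*t+z]/1000.
def overlay(n,im,items,box,s,fn):
    x0,y0,x1,y1=box
    o=cv2.resize(im[y0:y1,x0:x1,::-1],None,fx=s,fy=s,interpolation=cv2.INTER_CUBIC).copy()
    for p,polys,col in items:
        for P in polys:
            q=proj(n,pose(p,P)); q=(q-[x0,y0]+.5)*s-.5
            cv2.polylines(o,[np.round(q*8).astype(np.int32)],False,col,1,cv2.LINE_AA,3)
    cv2.imwrite(fn,o)
E
python3 - <<'E'
from h import *
def c(u,v,o,s): return ((u+.5)/s-.5+o[0],(v+.5)/s-.5+o[1])
K,r,t=cal("top"); print("cam top",-cv2.Rodrigues(r)[0].T@t)
K,r,t=cal("scene"); print("cam scene",-cv2.Rodrigues(r)[0].T@t)
C=[back("top",c(*p,(200,200),5),.026) for p in [(224,128),(448,183),(388,422),(158,358)]]
print("fix",np.round(C,4),np.mean(C,0),"flange",back("top",c(305,272,(200,200),5),.032))
B=[back("top",c(*p,(320,160),4.2),.030) for p in [(122,180),(255,155),(272,255),(143,278)]]
print("blk",np.round(B,4)); print("ringc",back("top",c(200,211,(320,160),4.2),.035))
S=[back("top",c(*p,(110,150),4),.008) for p in [(165,333),(327,270),(297,180)]]
print("stand",np.round(S,4))
E
```

```text
cam top [ 0.49027843 -0.02972425  0.75615311]
cam scene [ 1.06852829 -0.55784663  0.83934473]
fix [[ 0.547   0.0117  0.026 ]
 [ 0.5238 -0.0771  0.026 ]
 [ 0.432  -0.0509  0.026 ]
 [ 0.4573  0.0386  0.026 ]] [ 0.49001409 -0.01942093  0.026     ] flange [ 0.4897736  -0.01979705  0.032     ]
blk [[ 0.5885 -0.197   0.03  ]
 [ 0.5993 -0.2602  0.03  ]
 [ 0.5518 -0.2645  0.03  ]
 [ 0.542  -0.204   0.03  ]]
ringc [ 0.57251174 -0.2311778   0.035     ]
stand [[0.5357 0.2064 0.008 ]
 [0.5669 0.1226 0.008 ]
 [0.6145 0.1392 0.008 ]]
```

```bash
cat > fit.py <<'E'
from h import *
from scipy.optimize import least_squares
from scipy.ndimage import map_coordinates, gaussian_filter
def edgefit(p0,obs,free=(0,1,2),iters=6,w=3.0,verbose=True):
    """obs: list of (cam, gray image, polyline model, z ignored)"""
    p=np.array(p0,float)
    for it in range(iters):
        D=[];Jm=[]
        for cam,g,P in obs:
            seg=[]
            for a,b in zip(P[:-1],P[1:]):
                n=max(2,int(np.linalg.norm(b-a)/0.002)); seg+= [(a+(b-a)*(k+.5)/n,b-a) for k in range(n)]
            M=np.array([s[0] for s in seg]); T=np.array([s[1]/np.linalg.norm(s[1]) for s in seg])*1e-3
            q=proj(cam,pose(p,M)); q2=proj(cam,pose(p,M+T)); d=q2-q; d/=np.linalg.norm(d,axis=1)[:,None]
            nrm=np.c_[-d[:,1],d[:,0]]
            ss=np.arange(-w,w+.01,.25)
            xs=q[:,0,None]+nrm[:,0,None]*ss; ys=q[:,1,None]+nrm[:,1,None]*ss
            v=map_coordinates(g,[ys,xs],order=3); gr=np.abs(np.gradient(v,axis=1))
            k=gr.argmax(1); ok=(gr.max(1)>1.5)&(k>0)&(k<len(ss)-1)
            gg=gr**2*(np.abs(ss[None]-ss[k][:,None])<=1); off=(gg*ss).sum(1)/gg.sum(1)
            J=np.zeros((len(M),3))
            for j,e in enumerate((1e-4,1e-4,1e-3)):
                pp=p.copy(); pp[j]+=e; J[:,j]=((proj(cam,pose(pp,M))-q)*nrm).sum(1)/e
            D.append(off[ok]);Jm.append(J[ok])
        D=np.concatenate(D);Jm=np.concatenate(Jm)[:,list(free)]
        wt=1/np.maximum(1,np.abs(D-0)/max(.3,1.5*np.median(np.abs(D))))
        dp=np.linalg.lstsq(Jm*wt[:,None],D*wt,rcond=None)[0]
        p[list(free)]+=dp; w=max(1.5,w*.8)
    if verbose: print(np.round(p,4),"n",len(D),"med|d|px",round(np.median(abs(D-Jm@dp)),3))
    return p
def gray(im): return gaussian_filter(im.astype(float).mean(2),.6)
E
cat > f1.py <<'E'
from fit import *
T=cv2.imread("pics/top0.png")[:,:,::-1]; S=cv2.imread("pics/scene0.png")[:,:,::-1]
gt,gs=gray(T),gray(S)
fl=circ(34,32); fr=rect(-48,48,-48,48,26)
for nm,cs in (("top",[("top",gt)]),("scene",[("scene",gs)])):
    print(nm)
    pf=edgefit([.49,-.0195,-.255],[(c,g,P) for c,g in cs for P in (fl,)],free=(0,1))
    pf2=edgefit([.49,-.0195,-.255],[(c,g,P) for c,g in cs for P in (fl,fr)])
    pb=edgefit([.573,-.2315,.16],[(c,g,rect(-27,22,-32,32,30)) for c,g in cs])
    pr=edgefit([.5725,-.2312,.16],[(c,g,circ(21,35)[3:46]) for c,g in cs],free=(0,1))
    ps=edgefit([.573,.175,.345],[(c,g,rect(-40,14,-45,45,8)[[3,0,1]] if 0 else np.array([[14,-45,8],[-40,-45,8],[-40,45,8]])/1000.) for c,g in cs])
    n=nm; im=T if n=="top" else S
    feet=[rect(-24,14,-27,27,65), rect(-13,13,26,30,112),rect(-13,13,-30,-26,112),rect(-27,21,-34,34,36),rect(-40,14,-45,45,8)]
    box={"top":[(110,150,240,300),(320,160,440,300)],"scene":[(240,120,340,220),(150,220,220,300)]}[n]
    overlay(n,im,[(ps,feet,(0,255,0))],box[0],5 if n=="scene" else 4,f"pics/{n}_o1.png")
    eyes=[circ(21,35),circ(21,30),rect(24.5,31.5,5.5,12.5,35),rect(24.5,31.5,-12.5,-5.5,35),rect(-27,22,-32,32,30)]
    overlay(n,im,[(pb,eyes,(0,255,0))],box[1],7 if n=="scene" else 4.2,f"pics/{n}_o2.png")
E
python3 f1.py
```

```text
top
[ 0.4901 -0.0197 -0.255 ] n 96 med|d|px 0.043
[ 0.489  -0.0197 -0.2714] n 263 med|d|px 0.41
[ 0.5733 -0.2314  0.1566] n 106 med|d|px 0.281
[ 0.5723 -0.2307  0.16  ] n 79 med|d|px 0.344
[1.07275289e+07 3.85510848e+06 1.58392000e+01] n 0 med|d|px nan
scene
[ 0.4912 -0.0199 -0.255 ] n 87 med|d|px 0.217
[ 0.4919 -0.0203 -0.2769] n 231 med|d|px 0.215
[ 0.5741 -0.2323  0.16  ] n 105 med|d|px 0.086
[ 0.5741 -0.2323  0.16  ] n 74 med|d|px 0.143
[1.39980799e+06 5.03093849e+05 8.19970000e+00] n 0 med|d|px nanfit.py:20: RuntimeWarning: invalid value encountered in divide
  gg=gr**2*(np.abs(ss[None]-ss[k][:,None])<=1); off=(gg*ss).sum(1)/gg.sum(1)
  return _methods._mean(a, axis=axis, dtype=dtype,
  ret = ret.dtype.type(ret / rcount)
```

```bash
sed -i 's/\[.573,.175,.345\]/[.589,.178,.345]/' f1.py; python3 f1.py
```

```text
top
[ 0.4901 -0.0197 -0.255 ] n 96 med|d|px 0.043
[ 0.489  -0.0197 -0.2714] n 263 med|d|px 0.41
[ 0.5733 -0.2314  0.1566] n 106 med|d|px 0.281
[ 0.5723 -0.2307  0.16  ] n 79 med|d|px 0.344
[0.5878 0.178  0.3589] n 72 med|d|px 0.052
scene
[ 0.4912 -0.0199 -0.255 ] n 87 med|d|px 0.217
[ 0.4919 -0.0203 -0.2769] n 231 med|d|px 0.215
[ 0.5741 -0.2323  0.16  ] n 105 med|d|px 0.086
[ 0.5741 -0.2323  0.16  ] n 74 med|d|px 0.143
[0.5931 0.1745 0.3618] n 66 med|d|px 0.025
```

Run:
```python
import cv2,numpy as np
a=[cv2.imread(f"pics/{n}.png") for n in ("top_o1","scene_o1","top_o2","scene_o2")]
def pad(i): 
    o=np.zeros((600,400,3),np.uint8); i=cv2.resize(i,None,fx=min(400/i.shape[1],600/i.shape[0]),fy=min(400/i.shape[1],600/i.shape[0])); o[:i.shape[0],:i.shape[1]]=i; return o
cv2.imwrite("pics/c1.png",np.hstack([pad(a[0]),pad(a[1])])); cv2.imwrite("pics/c2.png",np.hstack([pad(a[2]),pad(a[3])]))
```

```text
(no output)
```

View pics/c1.png

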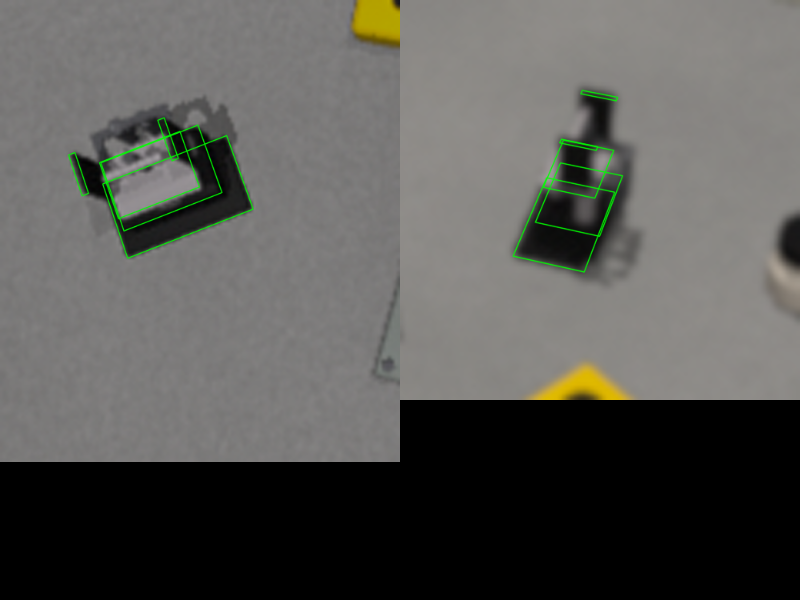

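View pics/c2.png

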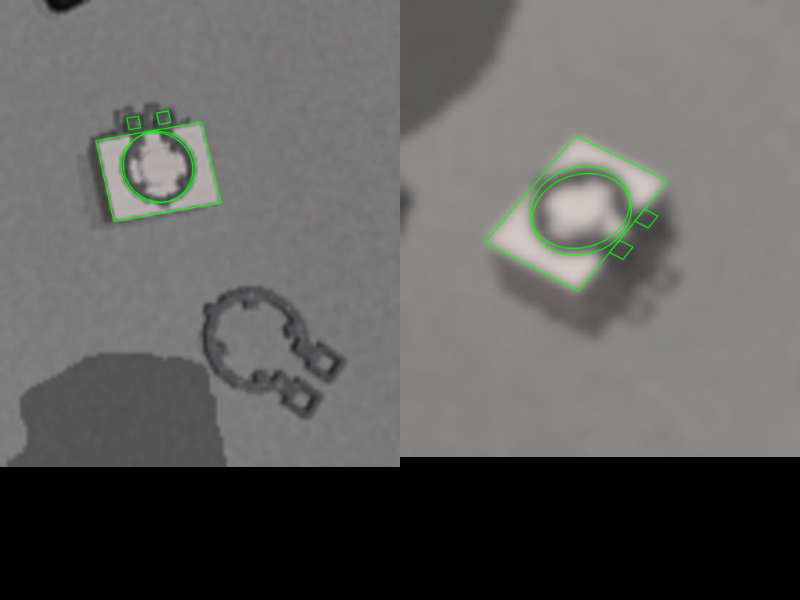

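```bash
cat > to.py <<'E'
import sys,numpy as np
from cell import robot
# usage: to.py x y z yaw   -> shift mm in tool axes, turn deg
x,y,z,a=map(float,sys.argv[1:5]); o=robot.observe(); p=o["tool_pos"]; r,pt,yw=o["tool_rot"]
R=cvR=None
from scipy.spatial.transform import Rotation as Ro
R=Ro.from_euler("xyz",o["tool_rot"]).as_matrix()
print("shift",np.round(R.T@(np.array([x,y,z])-p)*1000,1),"turn",round(-np.degrees((a-yw+np.pi)%(2*np.pi)-np.pi),2),"rot",np.round(o["tool_rot"],4),"t",round(o["time"],2))
E
python3 to.py .5885 .1775 .16 .359
```

```text
shift [ 614.3 -544.2   66.7] turn -5.57 rot [3.1415 0.     0.2618] t 0.9
```

```bash
python3 -m pendant '[[[307,-272,0],-5.6],[[307,-272,0],-5.6],[[614,-544,0],-5.6],[[614,-544,0],-5.6],[[614,-544,0],-5.6],[[614,-544,0],-5.6],[[614,-544,0],-5.6],[[614,-544,0],-5.6],[[614,-544,0],-5.6],[[614,-544,0],-5.6]]' 1; python3 to.py .5885 .1775 .16 .359
```

```text
time: 1.73
tool_pos: [0.3663, -0.1577, 0.2271]
tool_rot: [3.141, -0.001, 0.359]
contact_force: [1.8, -0.8, 0.2]
opening: 0.0919
shift [ 325.8 -235.7   67. ] turn 0.01 rot [ 3.1406e+00 -6.0000e-04  3.5920e-01] t 1.73
```

```bash
python3 -m pendant '[[[326,-236,40],0],[[326,-236,40],0],[[326,-236,40],0],[[326,-236,40],0],[[326,-236,40],0],[[326,-236,40],0],[[326,-236,40],0],[[326,-236,67],0],[[326,-236,67],0],[[326,-236,67],0]]' 1; python3 to.py .5885 .1775 .16 .359
```

```text
time: 2.57
tool_pos: [0.5895, 0.1803, 0.1592]
tool_rot: [3.141, -0.001, 0.36]
contact_force: [-0.2, 0.2, -0.2]
opening: 0.0916
shift [-1.9  2.2 -0.8] turn 0.06 rot [ 3.1407e+00 -9.0000e-04  3.6000e-01] t 2.57
```

```bash
python3 -m pendant '[[[-2,2,10],0],[[-2,2,34],0],[[-2,2,34],0]]' 1; python3 to.py .5885 .1775 .071 .359
python3 - <<'E'
from h import *
S=robot.read_camera("scene");T=robot.read_camera("top")
for n,im,b in (("scene",S,(240,90,340,200)),("top",T,(110,140,240,270))):
    p=robot.observe()["tool_pos"]; a=robot.observe()["tool_rot"][2]
    z=p[2]*1000
    ps=(.5878,.178,.3589)
    feet=[rect(-24,14,-27,27,65), rect(-13,13,26,30,112),rect(-13,13,-30,-26,112)]
    fing=[rect(-9.5,9.5,46,65,z),rect(-9.5,9.5,-65,-46,z)]
    overlay(n,im,[(ps,feet,(0,255,0)),((p[0],p[1],a),fing,(0,0,255))],b,4.5,f"pics/{n}_o3.png")
a=[cv2.imread(f"pics/{n}_o3.png") for n in ("scene","top")]
o=np.zeros((590,800,3),np.uint8)
for i,k in enumerate(a):
    k=cv2.resize(k,(395,int(k.shape[0]*395/k.shape[1]))); o[:k.shape[0],i*400:i*400+395]=k[:590]
cv2.imwrite("pics/c3.png",o)
E
```

```text
time: 2.82
tool_pos: [0.5857, 0.1777, 0.1204]
tool_rot: [-3.141, 0.007, 0.361]
contact_force: [-0.2, -0.2, -1.7]
opening: 0.0919
shift [ 2.9  1.2 49.4] turn 0.12 rot [-3.141   0.0074  0.3612] t 2.82
```

View pics/c3.png

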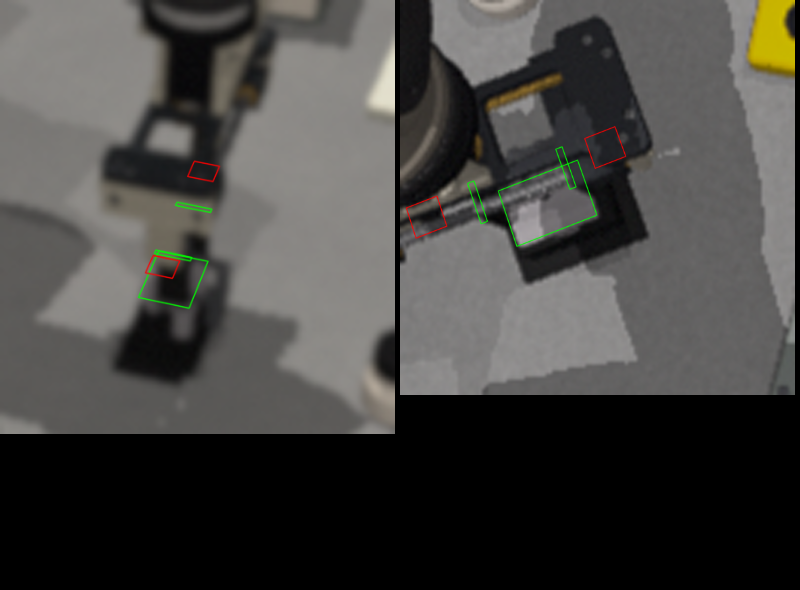

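```bash
python3 -m pendant '[[[3,1,15],0],[[3,1,30],0],[[3,1,42],0],[[3,1,49],0],[[3,1,49],0],[[3,1,49],0]]' 1; python3 to.py .5885 .1775 .071 .359
```

```text
time: 3.42
tool_pos: [0.5914, 0.1772, 0.0769]
tool_rot: [3.141, 0.0, 0.359]
contact_force: [0.9, -0.2, 1.3]
opening: 0.0919
shift [-2.6 -1.3  5.9] turn 0.02 rot [3.1408e+00 1.0000e-04 3.5930e-01] t 3.42
```

```bash
python3 -m pendant '[[[-2.6,-1.3,5.9],0],[[-2.6,-1.3,5.9],0],[[-2.6,-1.3,5.9],0],[[-2.6,-1.3,5.9],0],[[-2.6,-1.3,5.9],0]]' 1; python3 to.py .5885 .1775 .071 .359
```

```text
time: 3.83
tool_pos: [0.5887, 0.1775, 0.0713]
tool_rot: [3.141, -0.001, 0.359]
contact_force: [0.2, 0.4, 0.6]
opening: 0.092
shift [-0.2 -0.1  0.3] turn 0.02 rot [ 3.1407e+00 -5.0000e-04  3.5940e-01] t 3.83
```

```bash
python3 -m pendant '[[[0,0,0],0],[[0,0,0],0],[[0,0,0],0],[[0,0,0],0],[[0,0,0],0],[[0,0,0],0]]' 0.63 20; python3 to.py .5885 .1775 .071 .359
```

```text
time: 4.33
tool_pos: [0.5887, 0.1776, 0.0714]
tool_rot: [3.141, -0.001, 0.359]
contact_force: [-0.7, -0.0, -0.6]
opening: 0.0593
shift [-0.2  0.   0.4] turn 0.02 rot [ 3.1408e+00 -6.0000e-04  3.5940e-01] t 4.33
```

```bash
python3 -m pendant '[[[0,0,0],0],[[0,0,0],0],[[0,0,-2],0],[[0,0,-4],0],[[0,0,-6],0],[[0,0,-8],0],[[0,0,-10],0],[[0,0,-10],0]]' 0.63 20; python3 to.py .5885 .1775 .071 .359
```

```text
time: 5.0
tool_pos: [0.5889, 0.1776, 0.0819]
tool_rot: [3.141, -0.001, 0.359]
contact_force: [0.5, -0.3, -1.3]
opening: 0.0582
shift [-0.4 -0.1 10.9] turn 0.02 rot [ 3.1407e+00 -1.3000e-03  3.5940e-01] t 5.0
```

```bash
python3 to.py .5737 -.2316 .13 .158;  python3 -m pendant '[[[0,0,-40],0],[[0,0,-50],0],[[-40,80,-50],3],[[-95,170,-50],11.4],[[-160,378,-50],11.4],[[-160,378,-50],11.4],[[-160,378,-50],11.4],[[-160,378,-50],11.4],[[-160,378,-50],11.4],[[-160,378,-50],11.4]]'; python3 to.py .5737 -.2316 .105 .158
```

```text
shift [-158.1  377.8  -48. ] turn 11.54 rot [ 3.1407e+00 -1.3000e-03  3.5940e-01] t 5.0
time: 5.83
tool_pos: [0.5732, -0.157, 0.1323]
tool_rot: [3.14, -0.003, 0.16]
contact_force: [1.2, -0.8, -2.3]
opening: 0.058
shift [-11.5  73.7  27.4] turn 0.14 rot [ 3.1403e+00 -2.5000e-03  1.6040e-01] t 5.83
```

```bash
python3 -m pendant '[[[-6,37,0],0],[[-11.5,74,10],0],[[-11.5,74,27],0],[[-11.5,74,27],0],[[-11.5,74,27],0],[[-11.5,74,27],0],[[-11.5,74,27],0]]'; python3 to.py .5737 -.2316 .105 .158
cat > look.py <<'E'
from h import *
import sys
S=robot.read_camera("scene");T=robot.read_camera("top"); tag=sys.argv[1]
cv2.imwrite(f"pics/S{tag}.png",S[:,:,::-1]);cv2.imwrite(f"pics/T{tag}.png",T[:,:,::-1])
o=robot.observe(); p=o["tool_pos"]; a=o["tool_rot"][2]; zf=p[2]*1000-35
h=(58 if len(sys.argv)<3 else float(sys.argv[2]))/2; dp=30-h
M=[rect(-24,14,-27,27,zf+29),rect(-13,13,h-4,h,zf+76),rect(-13,13,-h,-h+4,zf+76),rect(26,30,6.2+dp,10.2+dp,zf-7),rect(26,30,-10.2-dp,-6.2-dp,zf-7)]
pt=proj("top",[p])[0].astype(int); ps=proj("scene",[p])[0].astype(int)
out=np.zeros((560,800,3),np.uint8)
for i,(n,im,c) in enumerate((("scene",S,ps),("top",T,pt))):
    overlay(n,im,[((p[0],p[1],a),M,(0,0,255))],(c[0]-40,c[1]-40,c[0]+40,c[1]+60),5,f"pics/{n}_{tag}.png")
    k=cv2.imread(f"pics/{n}_{tag}.png"); out[:k.shape[0],i*400:i*400+k.shape[1]]=k[:560]
cv2.imwrite(f"pics/L{tag}.png",out)
E
python3 look.py 4
```

```text
time: 6.42
tool_pos: [0.5745, -0.2308, 0.1065]
tool_rot: [3.14, -0.004, 0.162]
contact_force: [-0.2, -0.7, -2.0]
opening: 0.058
shift [-0.9  0.7  1.5] turn 0.25 rot [ 3.1395 -0.0039  0.1623] t 6.42
```

View pics/L4.png

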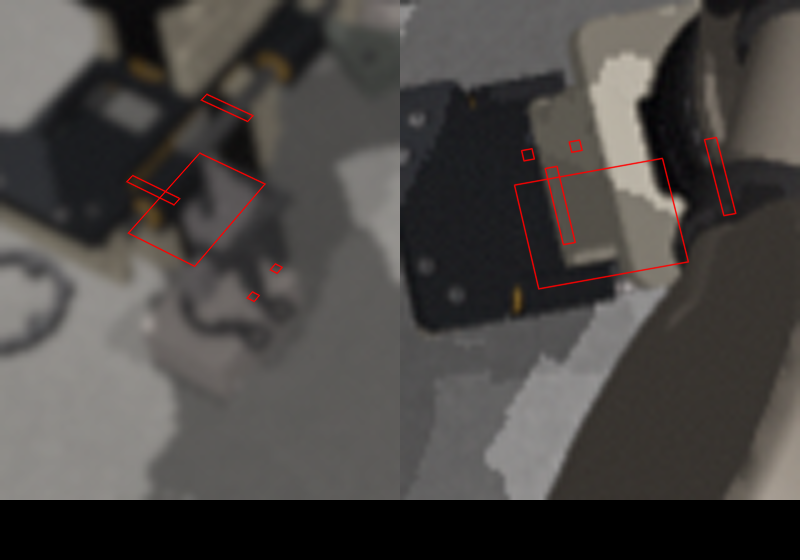

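```bash
cat > zoom.py <<'E'
from h import *
import sys
tag,cx,cy,ww,hh,dx,dy=sys.argv[1],*map(float,sys.argv[2:8]); draw=len(sys.argv)>8
S=cv2.imread(f"pics/S{tag}.png"); o=robot.observe();p=o["tool_pos"];a=o["tool_rot"][2];zf=p[2]*1000-35
M=[rect(-24,14,-27,27,zf+29),rect(26,30,7.2,11.2,zf-7),rect(26,30,-11.2,-7.2,zf-7),rect(26,30,7.2,11.2,zf+24)]
s=min(790/ww,590/hh); b=[int(cx-ww/2),int(cy-hh/2),int(cx+ww/2),int(cy+hh/2)]
R=[circ(21,35),rect(24.5,31.5,5.5,12.5,35),rect(24.5,31.5,-12.5,-5.5,35),rect(-27,22,-32,32,30)]
it=[((p[0]+dx/1000,p[1]+dy/1000,a),M,(0,0,255)),((.5741,-.2323,.16),R,(0,255,0))] if draw else []
overlay("scene",S[:,:,::-1],it,b,s,f"pics/Z{tag}{'d' if draw else ''}.png")
print(b,s)
E
python3 - <<'E'
from h import *
print(proj("scene",[robot.observe()["tool_pos"],[.5741+.028,-.2323+.005,.035]]))
E
python3 zoom.py 4 190 252 60 46 0 0; python3 zoom.py 4 190 252 60 46 0 0 1
```

```text
[[177.32527122 237.42832874]
 [190.68865272 260.41549128]]
[160, 229, 220, 275] 12.826086956521738
[160, 229, 220, 275] 12.826086956521738
```

View pics/Z4.png

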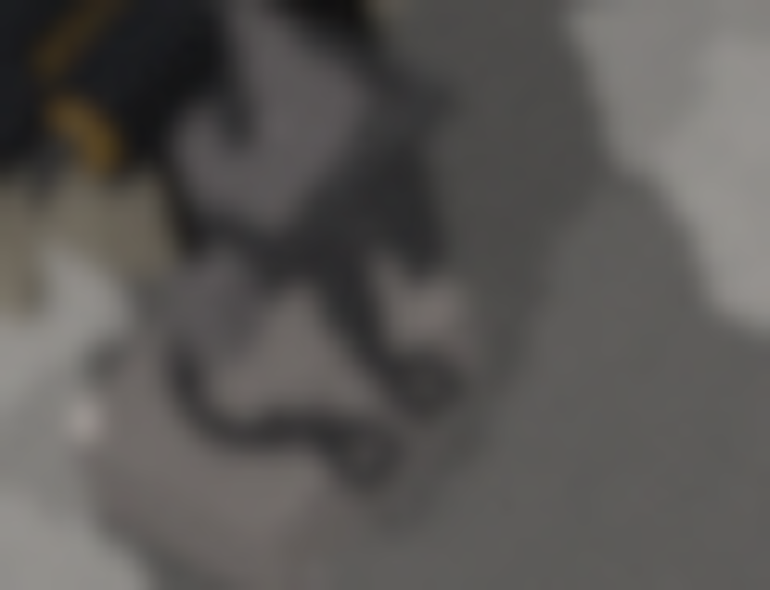

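View pics/Z4d.png

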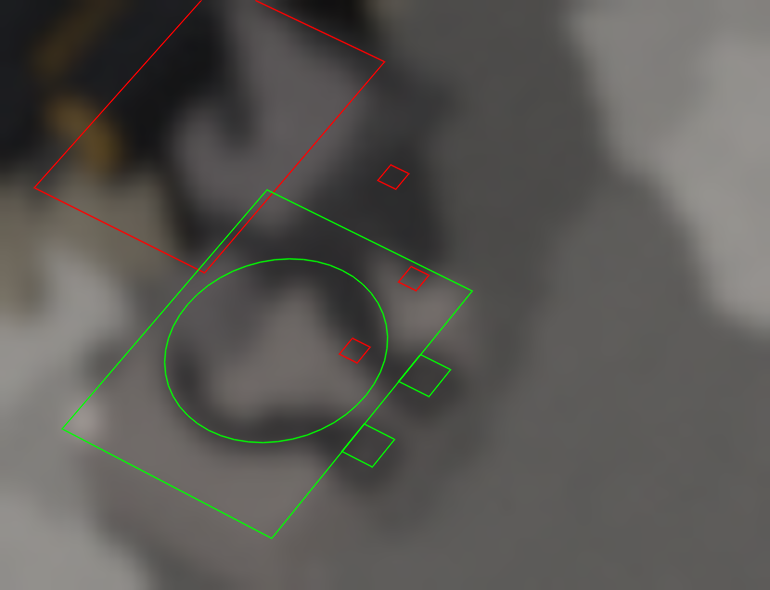

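Run:
```python
from h import *
im=cv2.imread("pics/top0.png")[:,:,::-1]
L=lambda z:[rect(24.5,31.5,5.5,12.5,z),rect(24.5,31.5,-12.5,-5.5,z)]
b=(340,185,390,235); s=11
p=(.5733,-.2314,.1566)
overlay("top",im,[],b,s,"pics/r0.png")
overlay("top",im,[(p,[circ(21,35),rect(-27,22,-32,32,30)]+L(35),(0,255,0))],b,s,"pics/r1.png")
cv2.imwrite("pics/r2.png",cv2.resize(np.hstack([cv2.imread("pics/r0.png"),cv2.imread("pics/r1.png")]),(800,400)))
```

```text
(no output)
```

View pics/r2.png

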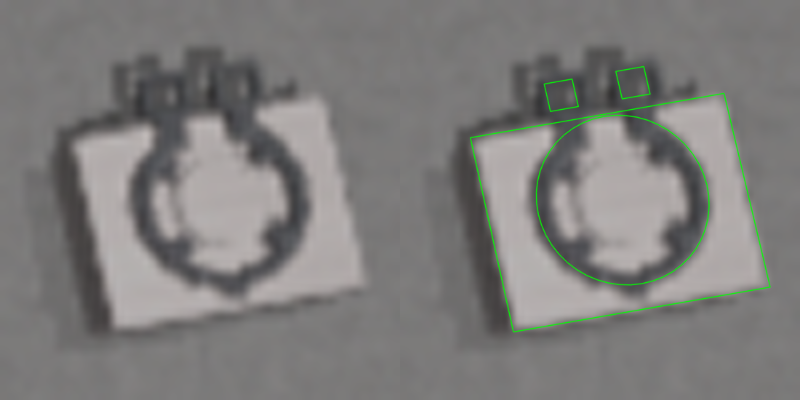

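```bash
python3 to.py .5741 -.2323 .08 .158; python3 -m pendant '[[[-0.4,1.4,10],0.2],[[-0.4,1.4,18],0.2],[[-0.4,1.4,24],0.2],[[-0.4,1.4,26],0.2],[[-0.4,1.4,26],0.2]]'; python3 to.py .5741 -.2323 .0705 .158
```

```text
shift [-0.7  1.3 26.5] turn 0.25 rot [ 3.1393 -0.0039  0.1623] t 6.52
time: 6.93
tool_pos: [0.5738, -0.232, 0.0792]
tool_rot: [3.141, -0.002, 0.159]
contact_force: [-0.5, 0.7, -2.3]
opening: 0.0577
shift [0.2 0.3 8.7] turn 0.04 rot [ 3.1408e+00 -2.0000e-03  1.5870e-01] t 6.93
```

Pins should be 2 mm above the eyes; look before inserting.

```bash
python3 look.py 5; python3 zoom.py 5 190 252 60 46 0 0; python3 zoom.py 5 190 252 60 46 0 0 1
python3 - <<'E'
import cv2,numpy as np
a=np.vstack([cv2.imread("pics/Z5.png")[100:500],cv2.imread("pics/Z5d.png")[100:500]]); cv2.imwrite("pics/Z5x.png",cv2.resize(a,None,fx=.75,fy=.75))
E
```

```text
[160, 229, 220, 275] 12.826086956521738
[160, 229, 220, 275] 12.826086956521738
```

View pics/Z5x.png

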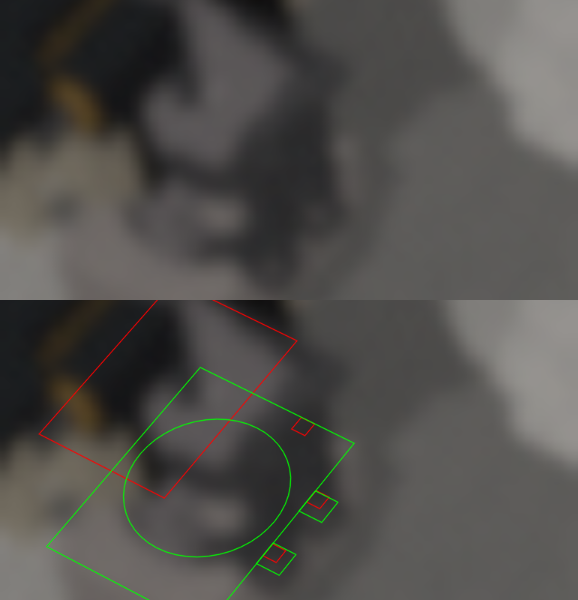

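```bash
python3 -m pendant '[[[0.2,0.3,1],0],[[0.2,0.3,2],0],[[0.2,0.3,3],0],[[0.2,0.3,4],0],[[0.2,0.3,4],0],[[0.2,0.3,4],0]]'; python3 to.py .5741 -.2323 .0705 .158
```

```text
time: 7.53
tool_pos: [0.5749, -0.2328, 0.0765]
tool_rot: [3.139, -0.004, 0.159]
contact_force: [1.1, -0.2, -1.0]
opening: 0.0582
shift [-0.7 -0.6  6. ] turn 0.04 rot [ 3.1392 -0.0041  0.1586] t 7.53
```

```bash
python3 -m pendant '[[[0,0,0],0],[[0,0,0],0],[[0,0,0],0]]'; python3 to.py .5741 -.2323 .0705 .158
```

```text
time: 7.78
tool_pos: [0.5749, -0.2328, 0.0766]
tool_rot: [3.139, -0.004, 0.159]
contact_force: [-0.3, -0.6, -0.9]
opening: 0.058
shift [-0.7 -0.6  6. ] turn 0.04 rot [ 3.1392 -0.0042  0.1587] t 7.78
```

```bash
python3 -m pendant '[[[-0.7,-0.6,0.5],0],[[-0.7,-0.6,1],0],[[-0.7,-0.6,1.5],0],[[-0.7,-0.6,1.5],0],[[-0.7,-0.6,1.5],0]]'; python3 to.py .5741 -.2323 .0705 .158
```

```text
time: 8.2
tool_pos: [0.5743, -0.2324, 0.0755]
tool_rot: [3.139, -0.005, 0.159]
contact_force: [0.1, 0.5, 2.0]
opening: 0.0578
shift [-0.2 -0.2  5. ] turn 0.04 rot [ 3.1387 -0.0048  0.1587] t 8.2
```

```bash
python3 - <<'E'
from cell import robot
o=robot.observe(); print(o["torque"],o["contact_force"])
E
python3 look.py 6; python3 zoom.py 6 190 255 40 30 0 0; python3 zoom.py 6 190 255 40 30 0 0 1
python3 - <<'E'
from cell import robot
o=robot.observe(); print(o["torque"],o["contact_force"],o["tool_pos"])
import cv2,numpy as np
a=np.hstack([cv2.imread("pics/Z6.png"),cv2.imread("pics/Z6d.png")]); cv2.imwrite("pics/Z6x.png",cv2.resize(a,None,fx=.5,fy=.5))
E
```

```text
[ 0.08174645 -0.08289158 -0.01385213] [0.07106601 0.46145098 2.0338943 ]
[170, 240, 210, 270] 19.666666666666668
[170, 240, 210, 270] 19.666666666666668
[ 0.05458585 -0.08634368 -0.0119354 ] [-0.49725459  1.12768688  3.77071122] [ 0.57433386 -0.23242765  0.07545534]
```

View pics/Z6x.png

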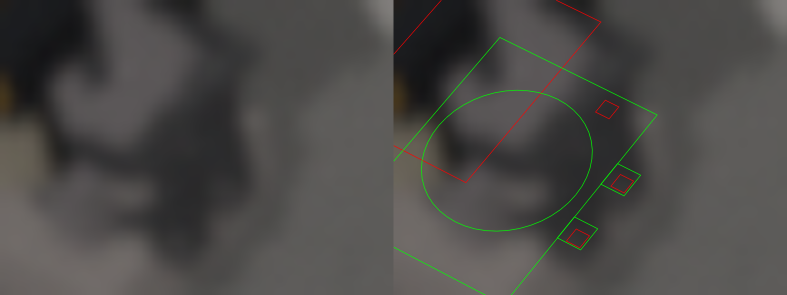

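```bash
cat > ob.py <<'E'
from cell import robot
import numpy as np
o=robot.observe(); print("F",np.round(o["contact_force"],2),"M",np.round(o["torque"],3),"p",np.round(o["tool_pos"],4),"r",np.round(o["tool_rot"],4),"op",round(o["opening"],4),"t",round(o["time"],2))
E
python3 -m pendant '[[[0,0,-2],0],[[0,0.5,-2.5],0],[[0,1,-2.5],0],[[0,1,-2.5],0]]';python3 ob.py;  python3 to.py .5739 -.2333 .0755 .158
```

```text
time: 8.63
tool_pos: [0.5742, -0.2334, 0.0775]
tool_rot: [3.139, -0.004, 0.159]
contact_force: [-0.8, 0.6, -2.2]
opening: 0.0581
F [-0.78  0.6  -2.16] M [ 0.024  0.06  -0.001] p [ 0.5742 -0.2334  0.0775] r [ 3.1393 -0.004   0.1586] op 0.0581 t 8.63
shift [-0.3 -0.1  2. ] turn 0.04 rot [ 3.1393 -0.004   0.1586] t 8.63
```

```bash
python3 -m pendant '[[[0,0,0.7],0],[[0,0,1.4],0],[[0,0,2.1],0],[[0,0,2.8],0],[[0,0,3.2],0],[[0,0,3.2],0]]';python3 ob.py
```

```text
time: 9.13
tool_pos: [0.5745, -0.2335, 0.0752]
tool_rot: [3.139, -0.005, 0.159]
contact_force: [-0.9, 0.7, 5.5]
opening: 0.0581
F [-0.87  0.71  5.48] M [ 0.193  0.062 -0.009] p [ 0.5745 -0.2335  0.0752] r [ 3.1385 -0.005   0.1587] op 0.0581 t 9.13
```

```bash
python3 look.py 7; python3 ob.py; python3 zoom.py 7 186 248 56 42 0 0
```

```text
F [-0.4   0.77  6.35] M [ 0.214  0.132 -0.006] p [ 0.5745 -0.2335  0.0753] r [ 3.1385 -0.005   0.1586] op 0.058 t 9.23
[158, 227, 214, 269] 14.047619047619047
```

View pics/Z7.png

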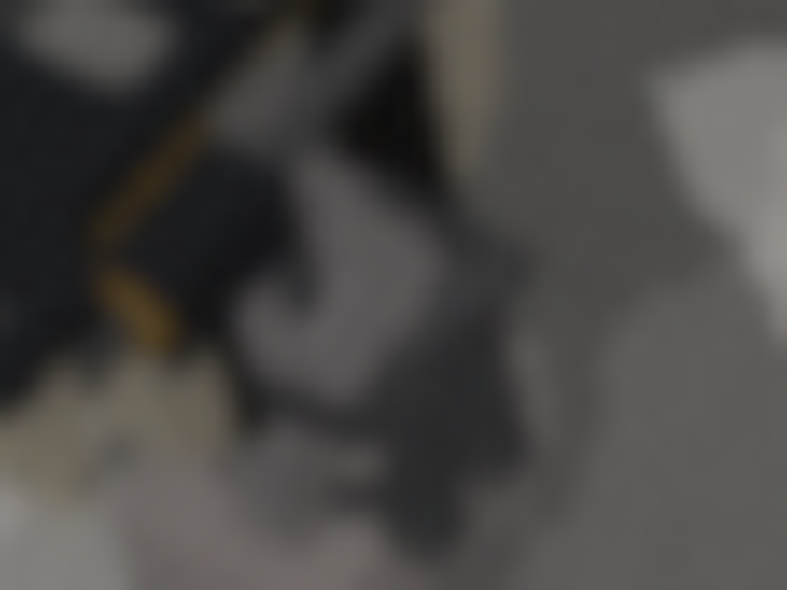

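View pics/T7.png

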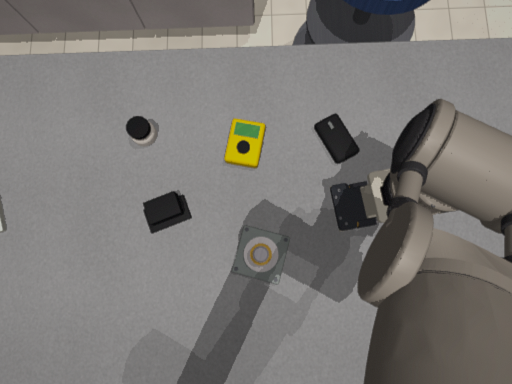

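```bash
python3 -m pendant '[[[0,0,-5],0],[[0,0,-12],0],[[0,0,-20],0],[[0,0,-25],0],[[0,0,-25],0],[[0,0,-25],0]]';python3 ob.py; python3 look.py 8; python3 zoom.py 8 186 248 56 42 0 0
```

```text
time: 9.73
tool_pos: [0.5745, -0.2335, 0.1007]
tool_rot: [3.138, -0.006, 0.159]
contact_force: [0.4, -0.9, -2.4]
opening: 0.0582
F [ 0.36 -0.88 -2.4 ] M [-0.008  0.043  0.025] p [ 0.5745 -0.2335  0.1007] r [ 3.138  -0.0057  0.1587] op 0.0582 t 9.73
[158, 227, 214, 269] 14.047619047619047
```

View pics/Z8.png

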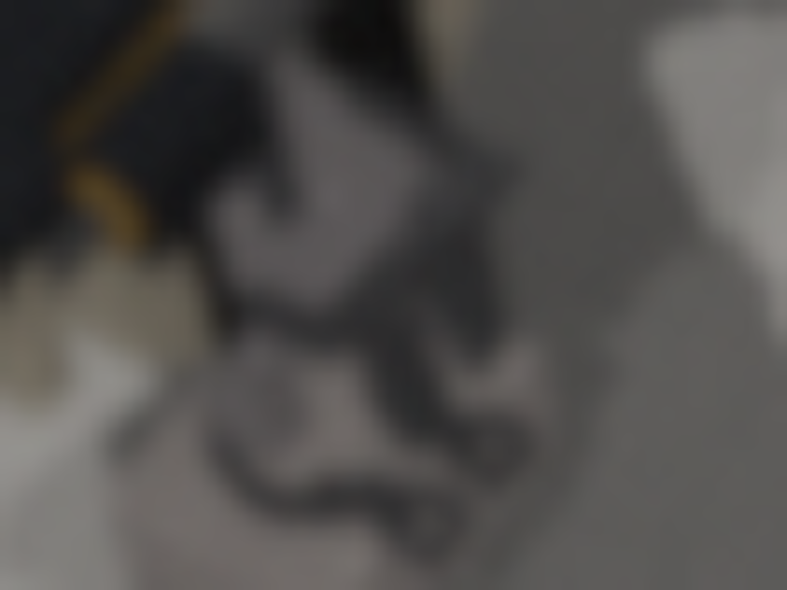

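```bash
cat > pp.py <<'E'
from h import *
import sys
b=(158,227); s=14.0476
o=robot.observe();p=o["tool_pos"];a=o["tool_rot"][2];zf=p[2]-.0353
f=lambda P:np.round((proj("scene",P)-b+.5)*s-.5,0)
print("pins",f(pose((p[0],p[1],a),[[.028,.0092,zf-.007],[.028,-.0092,zf-.007]])).tolist(), "pins top",f(pose((p[0],p[1],a),[[.028,.0092,zf+.024],[.028,-.0092,zf+.024]])).tolist())
print("plate",f(pose((p[0],p[1],a),[[.014,.027,zf+.029],[.014,-.027,zf+.029],[-.024,-.027,zf+.029]])).tolist())
print("eyes",f(pose((.5741,-.2323,.16),[[.028,.009,.0325],[.028,-.009,.0325],[.028,.009,.035],[.028,-.009,.035]])).tolist())
for v in ([1,0,0],[0,1,0],[0,0,1]): print(f([[.6,-.23,.035]]+np.array(v)*.01)-f([[.6,-.23,.035]]),"per 10mm")
E
python3 pp.py
python3 - <<'E'
import cv2,numpy as np
a=cv2.imread("pics/Z8.png"); a=np.clip((a.astype(float)-30)*2.2,0,255).astype(np.uint8); cv2.imwrite("pics/Z8c.png",a)
E
```

```text
pins [[474.0, 365.0], [409.0, 444.0]] pins top [[451.0, 255.0], [385.0, 334.0]]
plate [[442.0, 129.0], [245.0, 360.0], [60.0, 266.0]]
eyes [[494.0, 447.0], [433.0, 524.0], [493.0, 439.0], [431.0, 515.0]]
[[41. 31.]] per 10mm
[[ 41. -38.]] per 10mm
[[ -7. -34.]] per 10mm
```

View pics/Z8c.png

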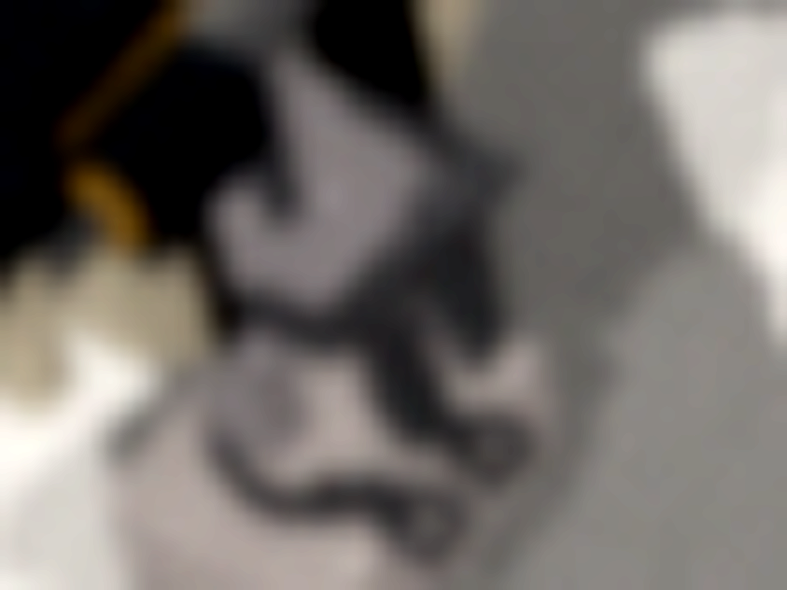

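Run:
```python
from h import *
S4=cv2.imread("pics/S4.png");S8=cv2.imread("pics/S8.png")
p4=np.array([.5745,-.2308,.1065]); p8=robot.observe()["tool_pos"]
u=proj("scene",[p4-[0,0,.03],p8-[0,0,.03]]); print("pred shift",u[1]-u[0])
k=8
A=cv2.resize(S4,None,fx=k,fy=k,interpolation=cv2.INTER_CUBIC);B=cv2.resize(S8,None,fx=k,fy=k,interpolation=cv2.INTER_CUBIC)
# pieces in S8 px: crop (x,y)/14.05+(158,227)
for nm,(x0,y0,x1,y1) in dict(hand=(60,20,300,200),plate=(200,90,440,300),pins=(400,180,520,360),pinR=(430,280,510,360),pinL=(360,330,440,400)).items():
    q=[x0/14.05+158,y0/14.05+227,x1/14.05+158,y1/14.05+227]
    q=[int(round(v*k)) for v in q]
    t=B[q[1]:q[3],q[0]:q[2]]
    m=40
    sh=u[0]-u[1]; ox,oy=int(round(q[0]+sh[0]*k)),int(round(q[1]+sh[1]*k))
    w=A[oy-m:oy+t.shape[0]+m,ox-m:ox+t.shape[1]+m]
    r=cv2.matchTemplate(w,t,cv2.TM_CCOEFF_NORMED); _,v,_,l=cv2.minMaxLoc(r)
    print(nm,round(v,3),"residual px (8 minus 4)",-(l[0]-m)/k,-(l[1]-m)/k)
```

```text
pred shift [-0.47940128  2.2488767 ]
hand 0.989 residual px (8 minus 4) -0.125 0.25
plate 0.997 residual px (8 minus 4) 0.0 0.0
pins 0.943 residual px (8 minus 4) 0.0 -0.125
pinR 0.933 residual px (8 minus 4) -0.5 -0.625
pinL 0.975 residual px (8 minus 4) 0.0 -1.25
```

```bash
python3 -m pendant '[[[0,0,-20],0],[[0,0,-50],0],[[0,0,-50],0],[[0,0,-50],0]]';python3 ob.py; python3 look.py 9
python3 - <<'E'
import cv2,numpy as np
o=[]
for f in ("scene0","S9"):
    a=cv2.imread(f"pics/{f}.png")[238:278,165:210]
    a=cv2.resize(a,None,fx=8.8,fy=8.8,interpolation=cv2.INTER_CUBIC); 
    o.append(np.clip((a.astype(float)-a.min())*255/(a.max()-a.min()),0,255).astype(np.uint8))
cv2.imwrite("pics/Z9.png",np.hstack(o))
E
```

```text
time: 10.17
tool_pos: [0.5747, -0.2336, 0.1512]
tool_rot: [3.137, -0.007, 0.159]
contact_force: [0.2, 0.0, -1.5]
opening: 0.0579
F [ 0.19  0.02 -1.51] M [ 0.     0.036 -0.035] p [ 0.5747 -0.2336  0.1512] r [ 3.1368 -0.0072  0.1587] op 0.0579 t 10.17
```

View pics/Z9.png

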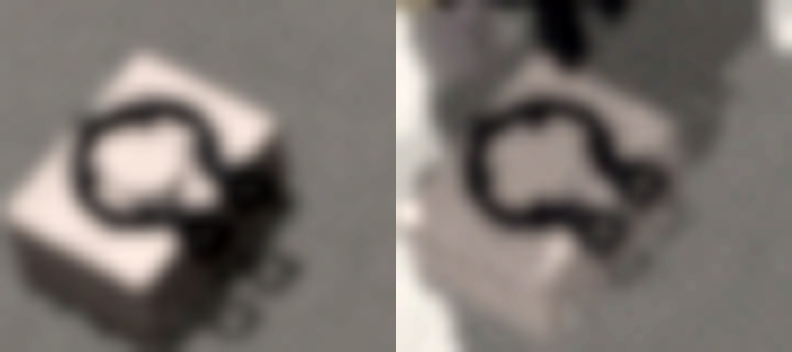

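```bash
python3 to.py .5743 -.2340 .0755 .159; python3 -m pendant '[[[-0.5,0.3,25],0],[[-0.5,0.3,50],0],[[-0.5,0.3,70],0],[[-0.5,0.3,72],0],[[-0.5,0.3,73],0],[[-0.5,0.3,74],0],[[-0.5,0.3,75],0],[[-0.5,0.3,75.5],0],[[-0.5,0.3,75.5],0]]';python3 ob.py
```

```text
shift [ 0.7  1.2 73.3] turn -0.02 rot [ 3.1401e+00 -3.0000e-03  1.5870e-01] t 10.27
time: 11.02
tool_pos: [0.5735, -0.2335, 0.0742]
tool_rot: [3.139, -0.004, 0.159]
contact_force: [-0.5, 0.7, -1.4]
opening: 0.0577
F [-0.5   0.74 -1.35] M [-0.003 -0.     0.036] p [ 0.5735 -0.2335  0.0742] r [ 3.1391 -0.0043  0.1587] op 0.0577 t 11.02
```

```bash
python3 -m pendant '[[[0,0,0],0],[[0,0,0.7],0],[[0,0,1.4],0],[[0,0,2.1],0],[[0,0,2.8],0],[[0,0,2.8],0],[[0,0,2.8],0]]';python3 ob.py
```

```text
time: 11.6
tool_pos: [0.5735, -0.2335, 0.0713]
tool_rot: [3.139, -0.004, 0.159]
contact_force: [-0.8, -0.6, -2.0]
opening: 0.0577
F [-0.8  -0.63 -1.98] M [0.077 0.051 0.061] p [ 0.5735 -0.2335  0.0713] r [ 3.1392 -0.0041  0.1587] op 0.0577 t 11.6
```

```bash
python3 -m pendant '[[[0,0,0.5],0],[[0,0,1],0],[[0,0,1],0]]';python3 ob.py
```

```text
time: 11.85
tool_pos: [0.5736, -0.2336, 0.0705]
tool_rot: [3.139, -0.004, 0.159]
contact_force: [0.2, 1.8, -0.7]
opening: 0.0581
F [ 0.18  1.82 -0.75] M [-0.006  0.038  0.027] p [ 0.5736 -0.2336  0.0705] r [ 3.139  -0.0045  0.1587] op 0.0581 t 11.85
```

```bash
python3 -m pendant '[[[0,0,0],0],[[0,0,0],0],[[0,0,0],0],[[0,0,0],0],[[0,0,0],0],[[0,0,0],0],[[0,0,0],0],[[0,0,0],0]]' 0.33 35;python3 ob.py
```

```text
time: 12.52
tool_pos: [0.5737, -0.2337, 0.0707]
tool_rot: [3.139, -0.005, 0.159]
contact_force: [0.1, -0.8, 0.5]
opening: 0.0326
F [ 0.08 -0.78  0.51] M [-0.13   0.032 -0.054] p [ 0.5737 -0.2337  0.0707] r [ 3.1386 -0.0047  0.1586] op 0.0326 t 12.52
```

```bash
python3 -m pendant '[[[0,0,-1],0],[[0,0,-3],0],[[0,0,-6],0],[[0,0,-14],0],[[0,0,-24],0],[[0,0,-34],0],[[0,0,-40],0],[[0,0,-40],0],[[0,0,-40],0]]';python3 ob.py; python3 look.py 10 34
python3 - <<'E'
import cv2,numpy as np
a=cv2.imread(f"pics/S10.png")[220:275,155:225]
a=cv2.resize(a,None,fx=10.5,fy=10.5,interpolation=cv2.INTER_CUBIC)
cv2.imwrite("pics/Z10.png",np.clip((a.astype(float)-20)*2,0,255).astype(np.uint8))
E
```

```text
time: 13.27
tool_pos: [0.5738, -0.2338, 0.1115]
tool_rot: [3.138, -0.006, 0.159]
contact_force: [0.8, -0.1, -3.0]
opening: 0.0327
F [ 0.79 -0.11 -2.96] M [ 0.018 -0.02  -0.032] p [ 0.5738 -0.2338  0.1115] r [ 3.1377 -0.0058  0.1588] op 0.0327 t 13.27
```

View pics/Z10.png

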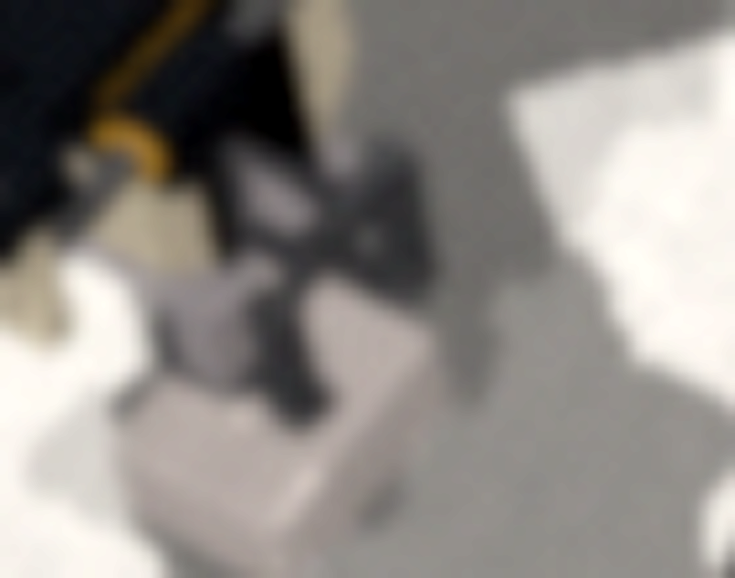

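```bash
python3 to.py .4879 -.0221 .16 .159; python3 -m pendant '[[[0,0,-20],0],[[0,0,-40],0],[[-10,-40,-49],0],[[-25,-80,-49],0],[[-35,-120,-49],0],[[-45,-160,-49],0],[[-51,-195,-49],0],[[-51.5,-222,-49],0],[[-51.5,-222,-49],0],[[-51.5,-222,-49],0]]';python3 to.py .4879 -.0221 .16 .159
```

```text
shift [ -50.6 -222.1  -50.3] turn -0.02 rot [ 3.1391 -0.0042  0.1587] t 13.37
time: 14.2
tool_pos: [0.4867, -0.0212, 0.1586]
tool_rot: [3.139, -0.004, 0.162]
contact_force: [0.6, -0.2, -2.7]
opening: 0.0327
shift [ 1.   1.1 -1.4] turn 0.15 rot [ 3.139  -0.004   0.1616] t 14.2
```

```bash
python3 -m pendant '[[[1,1,10],0],[[1,1,26],0],[[1,1,29],0],[[1,1,29],0],[[1,1,29],0],[[1,1,29],0]]';python3 ob.py; python3 look.py 11 34
python3 - <<'E'
from h import *
b=(188,160,248,215);s=12.9
im=cv2.imread("pics/scene0.png")[:,:,::-1]
F=(.4912,-.0199,-.27)
overlay("scene",im,[(F,[circ(12,75),circ(21,56),circ(34,32)],(0,255,0))],b,s,"pics/q0.png")
im=cv2.imread("pics/S11.png")[:,:,::-1]
overlay("scene",im,[(F,[circ(34,32)],(0,255,0))],b,s,"pics/q1.png")
a=[cv2.imread(f"pics/q{i}.png") for i in (0,1)]
cv2.imwrite("pics/q.png",cv2.resize(np.vstack(a),(500,916))[:,:])
cv2.imwrite("pics/q1s.png",np.clip((a[1].astype(float)-20)*1.8,0,255).astype(np.uint8))
E
```

```text
time: 14.7
tool_pos: [0.4885, -0.0227, 0.1299]
tool_rot: [3.139, -0.005, 0.161]
contact_force: [0.4, 0.2, -2.0]
opening: 0.0328
F [ 0.45  0.18 -2.03] M [ 0.011  0.022 -0.053] p [ 0.4885 -0.0227  0.1299] r [ 3.1387 -0.0045  0.1607] op 0.0328 t 14.7
```

View pics/q0.png

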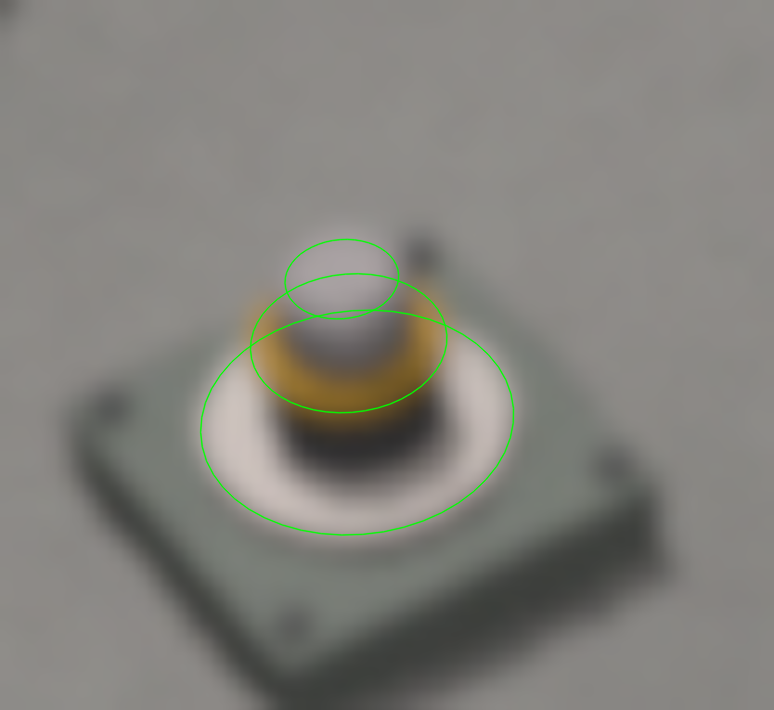

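View pics/q1s.png

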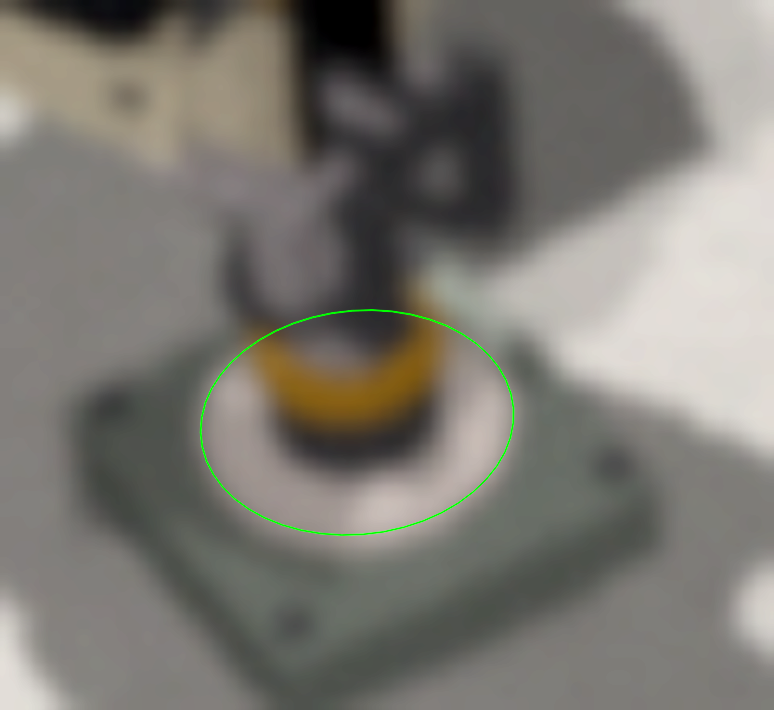

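View pics/T11.png

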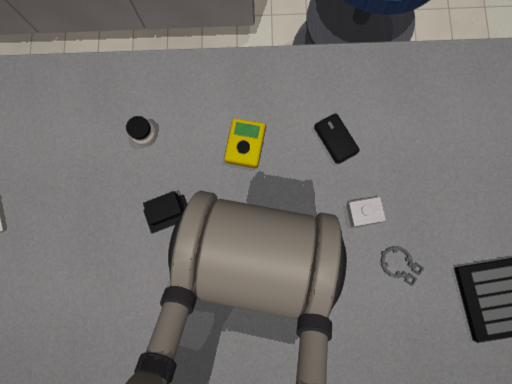

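```bash
cat > q.py <<'E'
from h import *
import sys
tag=sys.argv[1]; b=(183,145,253,205);s=11
o=robot.observe();p=o["tool_pos"];a=o["tool_rot"][2];zf=p[2]*1000-35.3
im=cv2.imread(f"pics/S{tag}.png")[:,:,::-1]
T=(p[0]+.0003,p[1]+.0017,a)
h=21.2
M=[np.array([[28,h,zf+24],[28,h,zf-7]])/1e3,np.array([[28,-h,zf+24],[28,-h,zf-7]])/1e3]
R=[circ(18.5,zf-2.5,x=3)]
overlay("scene",im,[(T,M,(0,0,255)),(T,R,(255,255,0))],b,s,"pics/qa.png")
k=cv2.imread("pics/qa.png"); 
overlay("scene",im,[],b,s,"pics/qb.png"); k2=cv2.imread("pics/qb.png")
o=np.clip((np.hstack([k2[:,150:550],k[:,150:550]]).astype(float)-20)*1.8,0,255).astype(np.uint8)
cv2.imwrite(f"pics/qx{tag}.png",o[:600])
E
python3 q.py 11
```

```text
(no output)
```

View pics/qx11.png

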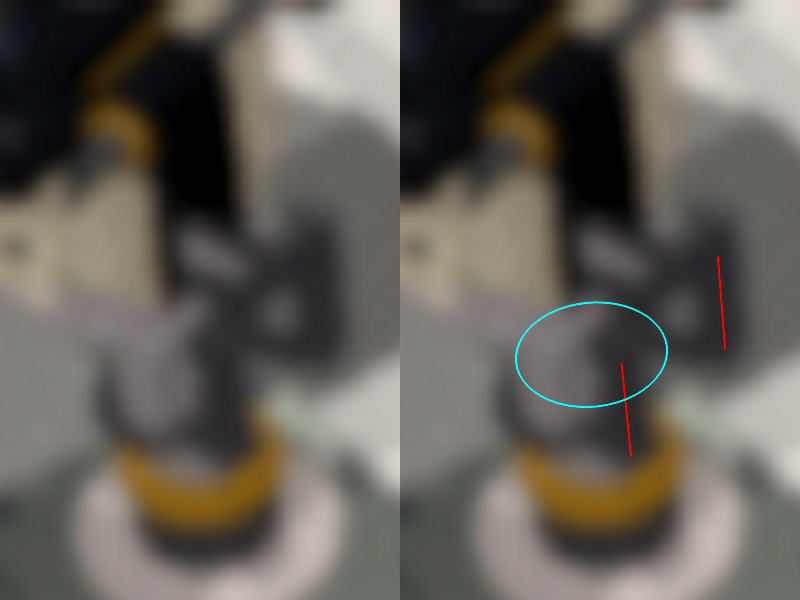

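```bash
python3 to.py .4875 -.0221 .113 .159; python3 -m pendant '[[[-0.8,-0.6,4],0],[[-0.8,-0.6,7],0],[[-0.8,-0.6,10],0],[[-0.8,-0.6,13],0],[[-0.8,-0.6,15],0],[[-0.8,-0.6,17],0],[[-0.8,-0.6,17],0]]';python3 ob.py
```

```text
shift [-1.  -0.6 17.1] turn 0.12 rot [ 3.1385 -0.005   0.1611] t 14.8
time: 15.38
tool_pos: [0.4873, -0.0219, 0.1125]
tool_rot: [3.139, -0.004, 0.161]
contact_force: [-0.8, -0.4, -3.3]
opening: 0.0326
F [-0.78 -0.44 -3.26] M [ 0.086  0.2   -0.028] p [ 0.4873 -0.0219  0.1125] r [ 3.1389 -0.0039  0.1611] op 0.0326 t 15.38
```

```bash
python3 -m pendant '[[[0,0,0],0],[[0,0,1],0],[[0,0,2],0],[[0,0,3],0],[[0,0,3],0]]';python3 ob.py
```

```text
time: 15.8
tool_pos: [0.4873, -0.0219, 0.1094]
tool_rot: [3.139, -0.004, 0.161]
contact_force: [-1.0, 1.1, -2.1]
opening: 0.0331
F [-1.    1.15 -2.07] M [ 0.04   0.087 -0.05 ] p [ 0.4873 -0.0219  0.1094] r [ 3.139  -0.0039  0.1611] op 0.0331 t 15.8
```

```bash
python3 -m pendant '[[[0,0,1],0],[[0,0,2],0],[[0,0,3],0],[[0,0,3],0]]';python3 ob.py; python3 look.py 12 34; python3 q.py 12; python3 ob.py
```

```text
time: 16.13
tool_pos: [0.4873, -0.0219, 0.1062]
tool_rot: [3.139, -0.004, 0.161]
contact_force: [-1.6, 0.9, -2.9]
opening: 0.0326
F [-1.59  0.88 -2.9 ] M [0.062 0.013 0.016] p [ 0.4873 -0.0219  0.1062] r [ 3.1389 -0.0038  0.1611] op 0.0326 t 16.13
F [-0.05  0.28 -2.63] M [ 0.024  0.07  -0.02 ] p [ 0.4873 -0.022   0.1064] r [ 3.1389 -0.0039  0.1611] op 0.0329 t 16.23
```

View pics/qx12.png

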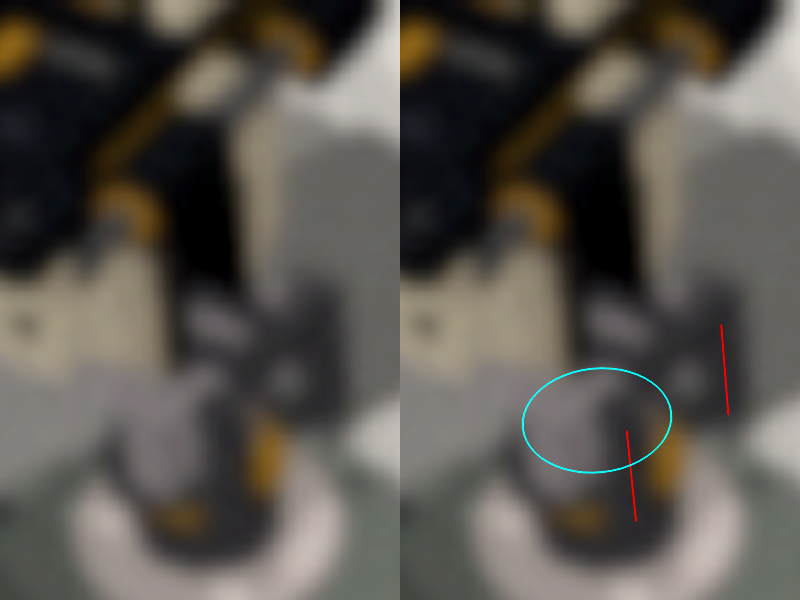

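```bash
python3 -m pendant '[[[0,0,1],0],[[0,0,2],0],[[0,0,2.5],0],[[0,0,2.5],0]]';python3 ob.py
```

```text
time: 16.57
tool_pos: [0.4874, -0.022, 0.1038]
tool_rot: [3.139, -0.004, 0.161]
contact_force: [-0.5, -0.5, -2.0]
opening: 0.0329
F [-0.54 -0.47 -1.96] M [0.031 0.052 0.017] p [ 0.4874 -0.022   0.1038] r [ 3.1388 -0.004   0.1612] op 0.0329 t 16.57
```

```bash
python3 -m pendant '[[[0,0,1],0],[[0,0,2],0],[[0,0,2],0]]';python3 ob.py
```

```text
time: 16.82
tool_pos: [0.4874, -0.022, 0.1016]
tool_rot: [3.139, -0.004, 0.161]
contact_force: [0.0, -0.5, -1.8]
opening: 0.0328
F [ 0.03 -0.46 -1.79] M [ 0.053  0.011 -0.009] p [ 0.4874 -0.022   0.1016] r [ 3.1389 -0.0039  0.1611] op 0.0328 t 16.82
```

```bash
python3 -m pendant '[[[0,0,1],0],[[0,0,1.7],0],[[0,0,1.7],0]]';python3 ob.py
```

```text
time: 17.07
tool_pos: [0.4874, -0.022, 0.0998]
tool_rot: [3.139, -0.004, 0.161]
contact_force: [-0.1, 0.2, -1.9]
opening: 0.0329
F [-0.14  0.21 -1.9 ] M [ 0.059 -0.017 -0.008] p [ 0.4874 -0.022   0.0998] r [ 3.1389 -0.0038  0.1611] op 0.0329 t 17.07
```

```bash
python3 -m pendant '[[[0,0,1],0],[[0,0,1.5],0],[[0,0,1.5],0]]';python3 ob.py
```

```text
time: 17.32
tool_pos: [0.4875, -0.022, 0.0985]
tool_rot: [3.139, -0.004, 0.161]
contact_force: [-0.2, 1.2, 1.9]
opening: 0.0329
F [-0.17  1.18  1.87] M [ 0.016  0.06  -0.003] p [ 0.4875 -0.022   0.0985] r [ 3.1388 -0.0042  0.1611] op 0.0329 t 17.32
```

```bash
python3 -m pendant '[[[0,0,0.7],0],[[0,0,1.4],0],[[0,0,2],0],[[0,0,2],0],[[0,0,2],0]]';python3 ob.py
```

```text
time: 17.73
tool_pos: [0.4876, -0.022, 0.0967]
tool_rot: [3.139, -0.004, 0.161]
contact_force: [-2.0, -0.1, 4.4]
opening: 0.033
F [-1.95 -0.1   4.43] M [ 0.113  0.237 -0.009] p [ 0.4876 -0.022   0.0967] r [ 3.1387 -0.0044  0.1611] op 0.033 t 17.73
```

```bash
python3 -m pendant '[[[0,0,0.6],0],[[0,0,1.2],0],[[0,0,1.2],0],[[0,0,1.2],0]]';python3 ob.py; python3 look.py 13 34; python3 ob.py; python3 q.py 13
```

```text
time: 18.07
tool_pos: [0.4876, -0.022, 0.0956]
tool_rot: [3.139, -0.004, 0.161]
contact_force: [-2.5, 0.1, 5.8]
opening: 0.0329
F [-2.45  0.15  5.78] M [0.135 0.285 0.001] p [ 0.4876 -0.022   0.0956] r [ 3.1387 -0.0045  0.1612] op 0.0329 t 18.07
F [-3.06  0.47  5.73] M [ 0.138  0.358 -0.008] p [ 0.4876 -0.022   0.0956] r [ 3.1387 -0.0045  0.1612] op 0.0328 t 18.17
```

View pics/qx13.png

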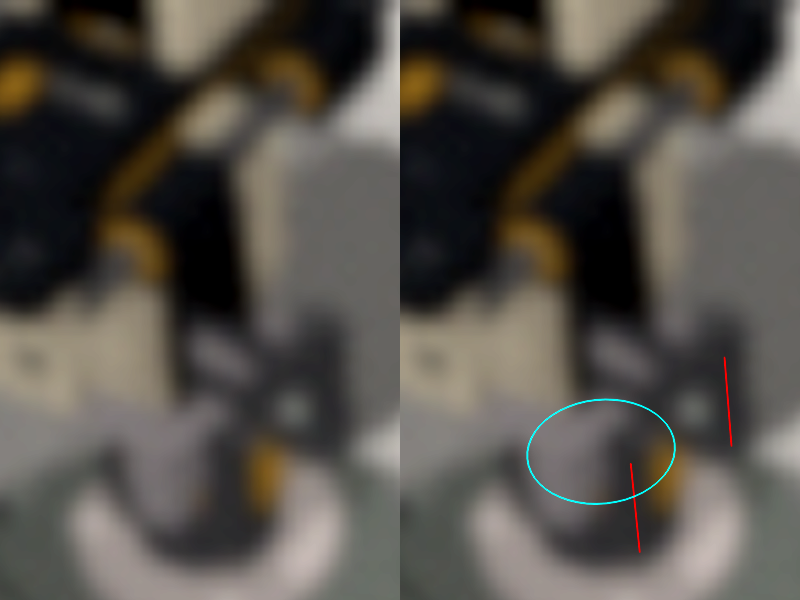

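```bash
python3 -m pendant '[[[-0.5,0,0],0],[[-1,0,0],0],[[-1,0,0],0],[[-1,0,0],0]]';python3 ob.py
```

```text
time: 18.5
tool_pos: [0.4874, -0.0221, 0.096]
tool_rot: [3.138, -0.006, 0.161]
contact_force: [-0.8, 1.3, 5.8]
opening: 0.0327
F [-0.78  1.29  5.83] M [ 0.333 -0.09   0.077] p [ 0.4874 -0.0221  0.096 ] r [ 3.1385 -0.0064  0.161 ] op 0.0327 t 18.5
```

```bash
cat > avg.py <<'E'
from cell import robot
import numpy as np
F=[];M=[];P=[]
for i in range(4):
    robot.read_camera("scene"); o=robot.observe(); F.append(o["contact_force"]);M.append(o["torque"]);P.append(o["tool_pos"])
print("F",np.round(np.mean(F,0),2),"+-",np.round(np.std(F,0),2),"M",np.round(np.mean(M,0),3),np.round(np.std(M,0),3),"p",np.round(np.mean(P,0),4),o["tool_rot"].round(4),o["opening"].round(4),round(o["time"],2))
E
python3 avg.py
```

```text
Traceback (most recent call last):
  File "avg.py", line 6, in <module>
    print("F",np.round(np.mean(F,0),2),"+-",np.round(np.std(F,0),2),"M",np.round(np.mean(M,0),3),np.round(np.std(M,0),3),"p",np.round(np.mean(P,0),4),o["tool_rot"].round(4),o["opening"].round(4),round(o["time"],2))
                                                                                                                                                                             ^^^^^^^^^^^^^^^^^^
AttributeError: 'float' object has no attribute 'round'
```

```bash
sed -i 's/o\["opening"\].round(4)/round(o["opening"],4)/' avg.py; python3 avg.py
```

```text
F [-0.02  1.52  4.94] +- [0.39 0.46 0.2 ] M [ 0.296 -0.054  0.014] [0.027 0.013 0.027] p [ 0.4874 -0.0221  0.0959] [ 3.1385 -0.0064  0.161 ] 0.0328 18.9
```

```bash
python3 -m pendant '[[[0,-0.5,0],0],[[0,-1,0],0],[[0,-1,0],0],[[0,-1,0],0]]';python3 avg.py
```

```text
time: 19.23
tool_pos: [0.4877, -0.0214, 0.0961]
tool_rot: [3.138, -0.007, 0.161]
contact_force: [0.3, -2.1, 5.1]
opening: 0.0327
F [ 0.3  -2.11  4.93] +- [0.14 0.37 0.08] M [-0.398 -0.128  0.015] [0.043 0.046 0.015] p [ 0.4877 -0.0214  0.0961] [ 3.138  -0.0073  0.1609] 0.0331 19.43
```

```bash
python3 -m pendant '[[[0,0.2,0.2],0],[[0,0.4,0.4],0],[[0,0.4,0.4],0],[[0,0.4,0.4],0]]';python3 avg.py
```

```text
time: 19.77
tool_pos: [0.4877, -0.0214, 0.0957]
tool_rot: [3.139, -0.007, 0.161]
contact_force: [0.4, -0.0, 5.2]
opening: 0.033
F [ 0.36 -0.11  5.42] +- [0.48 0.28 0.25] M [-0.009 -0.003  0.009] [0.029 0.018 0.011] p [ 0.4877 -0.0214  0.0957] [ 3.1385 -0.0073  0.1607] 0.0327 19.97
```

```bash
python3 -m pendant '[[[0,0,0],0],[[0,0,0],0],[[0,0,0],0],[[0,0,0],0],[[0,0,0],0],[[0,0,0],0],[[0,0,0],0]]' 0.63 20;python3 avg.py
```

```text
time: 20.55
tool_pos: [0.4882, -0.0212, 0.0959]
tool_rot: [3.139, -0.009, 0.161]
contact_force: [3.1, 1.7, 4.7]
opening: 0.0579
F [3.19 2.29 4.97] +- [0.35 0.46 0.36] M [ 0.568 -0.565  0.01 ] [0.05  0.011 0.012] p [ 0.4881 -0.0212  0.0959] [ 3.1386 -0.0083  0.1607] 0.0581 20.75
```

```bash
python3 -m pendant '[[[0.8,-0.4,0],0],[[1.6,-0.8,0],0],[[2.2,-0.8,0],0],[[2.2,-0.8,0],0],[[2.2,-0.8,0],0]]';python3 avg.py
```

```text
time: 21.17
tool_pos: [0.4891, -0.0207, 0.0956]
tool_rot: [3.138, -0.006, 0.161]
contact_force: [-0.7, -1.2, 5.0]
opening: 0.0583
F [-0.39 -1.54  5.41] +- [0.34 0.17 0.62] M [-0.251  0.105  0.005] [0.027 0.03  0.008] p [ 0.4891 -0.0206  0.0956] [ 3.1381 -0.0058  0.1611] 0.0581 21.37
```

```bash
python3 -m pendant '[[[0,0.2,0],0],[[0,0.3,0],0],[[0,0.3,-0.7],0],[[0,0.3,-1.4],0],[[0,0.3,-2],0],[[0,0.3,-2],0]]';python3 avg.py
```

```text
time: 21.87
tool_pos: [0.4882, -0.021, 0.0968]
tool_rot: [3.139, -0.003, 0.161]
contact_force: [-0.7, 0.8, -2.1]
opening: 0.0582
F [ 0.37  0.01 -1.65] +- [0.39 0.76 0.56] M [ 0.007  0.012 -0.022] [0.03  0.031 0.022] p [ 0.4883 -0.0209  0.097 ] [ 3.1386 -0.004   0.1611] 0.0579 22.07
```

```bash
python3 -m pendant '[[[0,0,-1],0],[[0,0,-2],0],[[0,0,-3],0],[[0,0,-4],0],[[0,0,-4],0]]';python3 ob.py; python3 -m pendant '[[[0,0,-1],0],[[0,0,-2],0],[[0,0,-4],0],[[0,0,-6],0],[[0,0,-10],0],[[0,0,-20],0],[[0,0,-40],0],[[0,0,-60],0],[[0,0,-60],0]]'; python3 ob.py; python3 look.py 14; python3 -c "
import cv2,numpy as np
a=cv2.imread('pics/S14.png')[155:220,185:255]
cv2.imwrite('pics/Z14.png',np.clip((cv2.resize(a,None,fx=9,fy=9,interpolation=cv2.INTER_CUBIC).astype(float)-20)*1.6,0,255).astype(np.uint8))"
```

```text
time: 22.48
tool_pos: [0.4885, -0.021, 0.1013]
tool_rot: [3.139, -0.004, 0.161]
contact_force: [0.8, -0.0, -2.0]
opening: 0.0578
F [ 0.78 -0.04 -2.  ] M [-0.01   0.031  0.031] p [ 0.4885 -0.021   0.1013] r [ 3.1385 -0.0042  0.161 ] op 0.0578 t 22.48
time: 23.23
tool_pos: [0.4904, -0.0212, 0.165]
tool_rot: [3.136, -0.011, 0.161]
contact_force: [0.8, -0.5, -1.5]
opening: 0.0584
F [ 0.77 -0.48 -1.5 ] M [-0.04  -0.056  0.013] p [ 0.4904 -0.0212  0.165 ] r [ 3.1361 -0.0108  0.1612] op 0.0584 t 23.23
```

View pics/Z14.png

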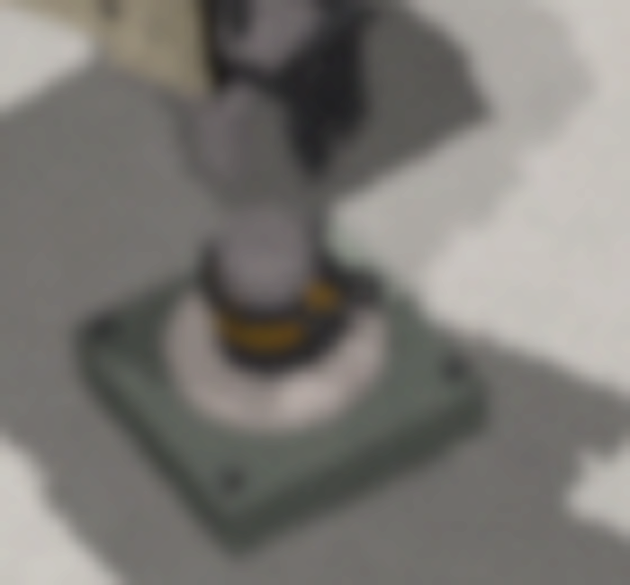

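```bash
python3 to.py .5888 .1776 .12 .3594;  python3 -m pendant '[[[15,-25,0],-2],[[35,-60,0],-6],[[60,-95,10],-11.4],[[90,-130,20],-11.4],[[110,-160,30],-11.4],[[128.6,-180.6,44],-11.4],[[128.6,-180.6,44],-11.4],[[128.6,-180.6,44],-11.4],[[128.6,-180.6,44],-11.4]]'; python3 to.py .5888 .1776 .085 .3594; python3 look.py 15
```

```text
shift [ 130.6 -179.9   41.8] turn -11.36 rot [ 3.1379 -0.0057  0.1612] t 23.33
time: 24.08
tool_pos: [0.5857, 0.1776, 0.1162]
tool_rot: [3.137, -0.002, 0.36]
contact_force: [-1.1, -0.9, -1.2]
opening: 0.0581
shift [ 2.8  0.9 31.2] turn 0.06 rot [ 3.1371e+00 -1.9000e-03  3.6050e-01] t 24.08
```

```bash
python3 -c "
import cv2,numpy as np
a=cv2.imread('pics/S15.png')[155:220,185:255];b=cv2.imread('pics/T15.png')[220:285,225:295]
f=lambda a:cv2.resize(a,None,fx=5.7,fy=5.7,interpolation=cv2.INTER_CUBIC)
cv2.imwrite('pics/Z15.png',np.clip((np.hstack([f(a),f(b)]).astype(float)-10)*1.5,0,255).astype(np.uint8))"
```

```text
(no output)
```

View pics/Z15.png

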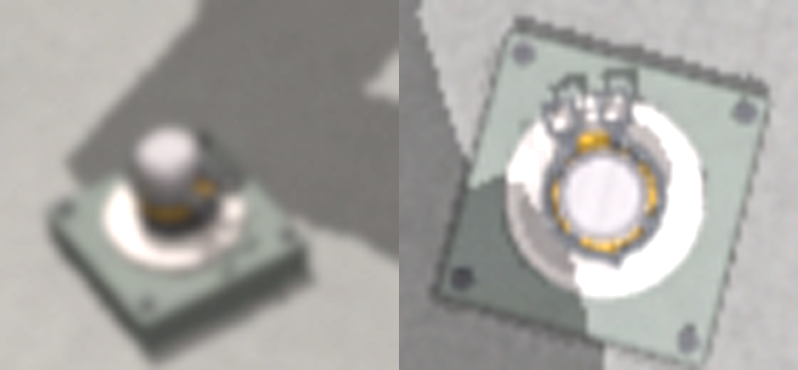

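View pics/L15.png

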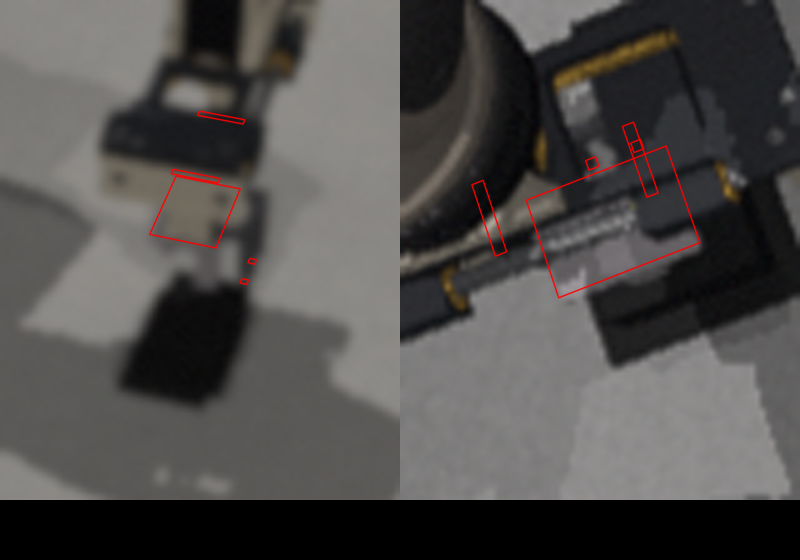

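```bash
python3 -m pendant '[[[2.8,0.9,10],0],[[2.8,0.9,20],0],[[2.8,0.9,28],0],[[2.8,0.9,31],0],[[2.8,0.9,31],0],[[2.8,0.9,31],0]]'; python3 to.py .5888 .1776 .0725 .3594
```

```text
time: 24.68
tool_pos: [0.5893, 0.1768, 0.0864]
tool_rot: [3.137, -0.004, 0.359]
contact_force: [0.4, -0.8, -2.4]
opening: 0.0578
shift [-0.3 -1.  13.9] turn -0.03 rot [ 3.1369 -0.0037  0.3588] t 24.68
```

```bash
python3 -m pendant '[[[-0.4,-0.8,3],0],[[-0.4,-0.8,6],0],[[-0.4,-0.8,9],0],[[-0.4,-0.8,11],0],[[-0.4,-0.8,12.5],0],[[-0.4,-0.8,13],0],[[-0.4,-0.8,13],0],[[-0.4,-0.8,13],0]]'; python3 avg.py
```

```text
time: 25.35
tool_pos: [0.5888, 0.1774, 0.0735]
tool_rot: [3.137, -0.004, 0.359]
contact_force: [-0.4, 0.2, -2.4]
opening: 0.0578
F [-0.11  0.15 -1.83] +- [0.25 0.29 0.36] M [-0.011  0.037 -0.   ] [0.027 0.016 0.027] p [0.5888 0.1774 0.0736] [ 3.1369 -0.004   0.3588] 0.0579 25.55
```

```bash
python3 -m pendant '[[[0,0,0.6],0],[[0,0,1.2],0],[[0,0,1.8],0],[[0,0,2.2],0],[[0,0,2.2],0],[[0,0,2.2],0]]'; python3 avg.py
```

```text
time: 26.05
tool_pos: [0.5889, 0.1774, 0.0715]
tool_rot: [3.137, -0.004, 0.359]
contact_force: [0.4, 0.4, 0.1]
opening: 0.0576
F [-0.41 -0.26  0.34] +- [0.1  0.49 0.19] M [-0.045  0.137 -0.024] [0.018 0.037 0.024] p [0.5889 0.1774 0.0715] [ 3.1368 -0.0042  0.3588] 0.0576 26.25
```

```bash
python3 -m pendant '[[[0,0,0.3],0],[[0,0,0.3],0],[[0,0,0.3],0]]' ; python3 ob.py; python3 -m pendant '[[[0,0,0],0],[[0,0,0],0],[[0,0,0],0],[[0,0,0],0],[[0,0,0],0],[[0,0,0],0],[[0,0,0],0]]' 1; python3 avg.py
```

```text
time: 26.5
tool_pos: [0.589, 0.1775, 0.0715]
tool_rot: [3.137, -0.005, 0.359]
contact_force: [-1.0, 0.1, 1.7]
opening: 0.0577
F [-1.04  0.11  1.72] M [-0.053  0.135  0.048] p [0.589  0.1775 0.0715] r [ 3.1367 -0.0046  0.3588] op 0.0577 t 26.5
time: 27.08
tool_pos: [0.589, 0.1774, 0.0714]
tool_rot: [3.137, -0.005, 0.359]
contact_force: [0.4, -0.2, -0.3]
opening: 0.0915
F [ 0.26 -0.08 -0.1 ] +- [0.21 0.38 0.62] M [-0.012 -0.006  0.007] [0.017 0.016 0.014] p [0.589  0.1774 0.0714] [ 3.1367 -0.0046  0.3588] 0.0917 27.28
```

Now retreat straight up, then back out of the way for a clear view.

```bash
python3 -m pendant '[[[0,0,-5],0],[[0,0,-15],0],[[0,0,-30],0],[[0,0,-60],0],[[0,0,-95],0],[[0,0,-120],0],[[0,0,-130],0],[[0,0,-130],0]]'; python3 ob.py; python3 -m pendant '[[[-60,-40,-20],0],[[-100,-80,-20],0],[[-140,-120,-20],0],[[-170,-150,-20],0],[[-170,-150,-20],0],[[-170,-150,-20],0],[[-170,-150,-20],0],[[-170,-150,-20],0]]'; python3 look.py 16; python3 -c "
import cv2,numpy as np
S=cv2.imread('pics/S16.png');T=cv2.imread('pics/T16.png')
f=lambda a:cv2.resize(a,(400,300),interpolation=cv2.INTER_CUBIC)
A=np.vstack([np.hstack([f(S[150:225,180:280]),f(T[217:292,210:310])]),np.hstack([f(S[125:200,240:340]),f(T[160:235,115:215])])])
cv2.imwrite('pics/Z16.png',A)"
```

```text
time: 27.95
tool_pos: [0.5897, 0.1781, 0.2053]
tool_rot: [3.135, -0.011, 0.359]
contact_force: [0.3, 0.6, 0.6]
opening: 0.0917
F [0.3  0.64 0.61] M [-0.078 -0.04  -0.005] p [0.5897 0.1781 0.2053] r [ 3.1355 -0.0113  0.3589] op 0.0917 t 27.95
time: 28.62
tool_pos: [0.3766, 0.2591, 0.2217]
tool_rot: [3.135, -0.01, 0.361]
contact_force: [-0.1, -0.3, 0.4]
opening: 0.0918
```

View pics/Z16.png

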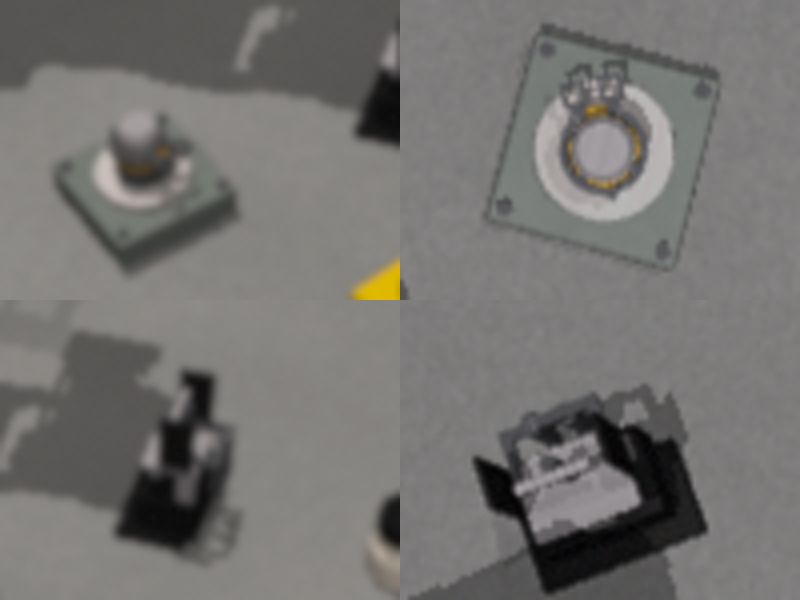

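View pics/T16.png

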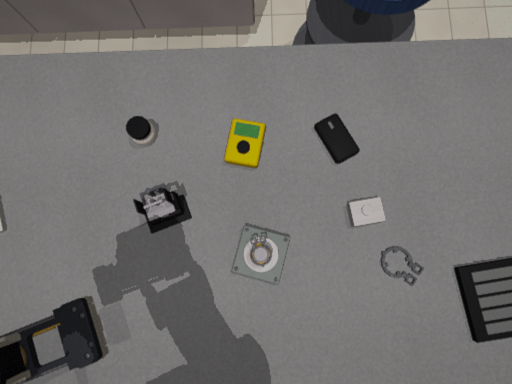

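Run:
```python
from h import *
o=[]
for n,f,F,b in (("scene","S16",(.4912,-.0199,.16),(195,165,240,205)),("top","T16",(.4901,-.0197,.16),(240,225,285,265))):
    im=cv2.imread(f"pics/{f}.png")[:,:,::-1]
    overlay(n,im,[],b,8.8,"pics/a.png"); overlay(n,im,[(F,[circ(21,61.2),circ(21,56.2),circ(12,77.2),rect(24.5,31.5,5.5,12.5,58.7),rect(24.5,31.5,-12.5,-5.5,58.7)],(0,255,0))],b,8.8,"pics/b.png")
    o.append(np.hstack([cv2.imread("pics/a.png"),cv2.imread("pics/b.png")]))
o=np.vstack(o); cv2.imwrite("pics/fin.png",cv2.resize(o,None,fx=.84,fy=.84))
```

```text
(no output)
```

View pics/fin.png

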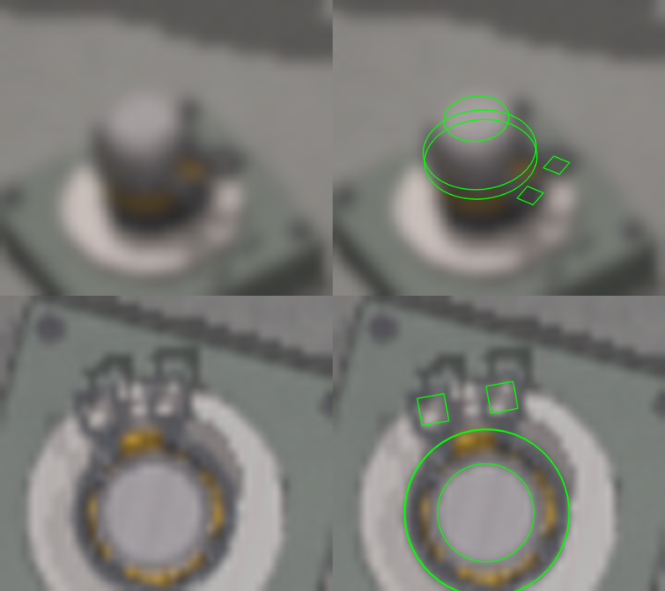

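```bash
python3 -c "
from cell import robot
print(robot.hand_in())"
```

```text
the job is handed in; nothing more can be done
None
```

The ring is on the spindle, fully contracted in the groove as far as I can tell, and the empty pliers are back upright on their stand. I handed the job in at about 28.7 s of the 61 s allowed.

**What I did:**
- **Pick-up:** I took the pliers from the stand, put the pins into the eyes of the smaller ring and squeezed to the stop, then lifted the ring off the block.
- **Fitting:** Over the spindle I felt the collar touch at about 4 N, which puts the tip about 77 mm up. I pressed about 3 mm further, at about 8 N, moved sideways until the side force was near zero, and let the ring close. I then shifted the pliers to relieve the pins and withdrew.
- **Return:** The pliers went back to the pose they were taken from.

**What went wrong on the way:**
- The first two tries to enter the eyes came up against something at about 5 to 9 N, the first probably a pin on one eye. A fresh look showed the ring had not moved, and the third try went in freely.
- While fitting the ring I had side forces of up to 3 N, until I moved the pliers sideways.

**Last checks:**
- **Ring contracted:** In the top view the eyes are about 18 mm apart, against 18 mm when closed and roughly 30 mm if the ring were clamped on the full diameter.
- **Ring held:** When I lifted the pliers by about 1 mm the collar force vanished and the ring did not follow, as expected if it is in the groove.
- **Ring level:** It looks level and concentric in the pictures, but the side view is coarse, about 2 to 3 mm per pixel, so levelness is confirmed only to about that.
- **Pliers and bystanders:** The pliers look the same as at the start. In the top view the meter, mouse and jar are where they were.

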